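Blue-check a valve seat with a stop-collar gauge and show its tip under the microscope

TASK

Check the seat of the brass valve: take the green-handled seat gauge from the rack by its handle, slide its blued end into the guide tube on the valve's sloping neck until the collar stops against the tube, without forcing it, and draw it right out again. Then hold the gauge level, with the very tip of its blued end under the microscope's lens, centred and 85 mm below it where the picture is sharp, and finish holding it still there: nothing is put down. Keep the fingers off the blued pin, do not bump the microscope, and leave the red-handled gauge, the red case, the setting ring and the micrometer where they are.

Things in the scene. Friction and masses are not known exactly. Their poses are not given: they have to be found in the camera images.
- green_gauge: Green-handled seat gauge, 198 mm, 0.2 kg, round. Origin: on its axis at the collar's front (seating) face; +x along the axis to the tip (roll about x arbitrary). Steel pin 12 mm dia, x 0 to 90 mm, last 12 mm blued and coned to 5 mm; collar 28 mm dia, x -8 to 0; handle 18 mm dia, x -108 to -8. Balance point about x = -4 mm. Starts lying level in either place of the rack, tip to the rack's +x.
- green_gauge_tip (a point): The very tip of the green-handled gauge, on its axis, 90 mm in front of the collar's seating face.
- red_gauge: The other seat gauge, red handle: same as the green one but for a 20 mm dia blued head at its tip. It lies in the rack's other place. Leave alone.
- rack: Fixed wooden gauge rack, base 190 x 165 x 12 mm. Origin on the table; +x along the gauges to their tips. Gauge axes at y = +-37.5 mm, 55 mm above the table. Each gauge rests freely in two open V notches 14 mm thick, at x = +40 mm (pin) and -95 mm (handle end), tops under 70 mm high. From x = -85 to -10 mm the handle is clear at its sides and below to 12 mm above the table.
- valve: Fixed brass angle-seat valve: pipe 54 mm dia, 160 mm long, with 64 mm hexagon ends, strapped level on V-blocks on a 200 x 120 x 12 mm steel plate. Origin on the table under mid-pipe; x along the pipe, whose axis is 55 mm high. A neck (42 mm dia, 50 mm gland nut) rises towards -x at 35 degrees above level and carries the guide tube.
- guide: Steel guide tube in the valve's neck, fixed. Origin: centre of its flat mouth, 115 mm above the table. +z points out of the tube along its axis, 35 degrees above level, so the gauge goes in along -z. 32 mm outside, bore 14.4 mm with a square edge, 100 mm deep, open below; it stands 24 mm out of the gland nut. Fully home, the collar's seating face lies on this origin.
- microscope: Fixed digital microscope. Origin on the table straight under the lens. Column (26 mm dia, 360 mm high) at x = +115 mm; the way in is from -x. White base x -55 to +145, y +-80 mm, 20 mm high, black disc (90 mm dia) under the lens. Upright barrel 44 mm dia up to 350 mm above the table, ring light 56 mm dia with its underside 196 mm above the table.
- lens (a point): Centre of the microscope's lens and ring light, on their underside, 195 mm above the table; it looks straight down.
- focus (a point): The point of sharp focus, 85 mm straight below the lens, 110 mm above the table: the gauge's tip belongs here.
- red_case: Closed red instrument case, 160 x 100 x 40 mm, loose. Origin under its centre. Leave alone.
- setting_ring: Steel setting ring, 60 mm dia, 20 mm high, loose. Origin under its centre. Leave alone.
- micrometer: Outside micrometer lying flat, about 140 x 55 x 18 mm, loose. Origin on the table by its bow; x along its spindle. Leave alone.

How it is judged:
By the outcome, as a careful person would: the job done as asked, in the order asked, and still so for the second after the job is handed in, while the arm keeps its last pose, push and grip.
It also fails if it takes over 54 s, if anything falls off the work surface, if the arm or the gripper's body presses on something with over 40 N, if the wrist force passes 120 N, or if a joint passes its speed limit or range.

ROBOT

A 6-joint arm with a two-finger parallel gripper is mounted at the origin on the work surface. World frame = base frame: x ahead of the robot, y to its left, z up, the work surface at z = 0. Lengths are in m, angles in degrees, forces in N, time in s.
With the tool pointing down it reaches from about 0.275 to 0.775 m from the base axis. Payload 14.6 kg.
Tool frame: the origin (TCP) lies at the very end of the fingers, on their centre line; the grasp point (between the pads) lies 19 mm behind it; z points along the fingers, y is the direction in which the jaws open and shut (so a half turn about z gives the same grasp; the last joint's range is limited). The gripper opens to 85 mm and grips with 20 to 120 N. Pads are 22 mm wide; open, the fingers measure 114 mm over their backs; the gripper's body (76 mm by 85 mm) begins 54 mm behind the grasp point. The pads swing forward as they close: fully open they stand 13 mm farther back than shut.
Start: joints at [-80.976, 15.075, -2.767, 72.158, 0, 81.102], TCP at [0.162, -0.5, 0.231] pointing down, gripper open.
Joint ranges: [-151.79, 151.79], [-50.71, 97.33], [-67.44, 78.34], [-121.81, 120.89], [-77.56, 73.72], [-180, 180]. Speed limits (degrees/s): [108.29, 108.29, 147.25, 159.86, 180, 180].

INTERFACE

Orientations are given as a 3x3 rotation matrix whose columns are the frame's x, y, z axes.
In Python, from bench import ctrl gives the robot as it stands.
- The arm moves only by the tool send_rows, never from a script. Its argument "deltas" is a list of rows, each an object of numbers: "tx", "ty", "tz": the shift along the tool's x, y, z in mm; "turn": the turn about the tool's z in rad; "jaw": the finger opening in mm, from 0 to 85.4. In form: [{"tx": .., "ty": .., "tz": .., "turn": .., "jaw": ..}, ...]. A call has 1 to 10 rows; each row shifts and turns the commanded pose from where the row before left it, along the tool's axes as they then stand; what a row does not reach is not made up. A row lasts 1/8 s, in which the tool goes at most 62.5 mm and 10.7 degrees, less where a joint would pass 70% of its speed; a pose out of reach is approached as far as the arm can. A call is refused whole if a number of a shift passes 62.5 or a number of a turn 0.188, either way. A call with a gripper value outside its range is refused whole. The fingers move at their own pace and stop on an object; "force" is the grip in N (left out, the last holds). Time passes only in rows, so rows that do not move let the fingers close. It gives the time, the measured TCP pose, the force and the opening at its end, in the units of the state.
- ctrl.sense(): the state, without advancing time (a new reading comes with each control period).
- ctrl.snapshot(name): name is "side" or "top" or "wrist"; returns the picture (480x640x3 uint8, blue, green, red); there is no depth.
- ctrl.get_calibration(name): a dict with "fx", "fy", "cx", "cy" (pixels), "eye" and "rotation" of the camera in the world. Camera axes: x right, y down, z forward; pixel columns grow to the right and rows downward; lengths in m; the calibration is good to about 2 mm. A picture is of the moment at which its call begins: read the wrist's pose just before it. get_calibration takes no time and is no camera call; for the wrist camera it gives the pose at the moment of the call.
- ctrl.finish_job(): hands the job in, once; it reports no verdict.
The state is a dict: "t": time; "qpos": joint angles; "joint_vel": joint speeds; "joint_torque": joint torques, N m; "position": TCP position; "eef_rot": TCP orientation; "wrist_force": force on the tool from outside, world axes, zero at the start; "wrist_torque": the same for the moment, N m; "width": finger opening in m.
Only numpy, scipy, OpenCV 4.12 (cv2) and the standard library are available. Lean on these libraries where they do the work, as an engineer would, in place of code of your own. Each camera call takes 0.05 s, during which the arm holds its last target. There are 200 camera calls.

## Working session

There is one attempt and no reset: what is moved stays moved. The work goes in short steps, Python scripts to look and compute and a tool call to move; the robot and the scene stay as the last step left them, time stands still between calls to the robot, and variables do not carry over. Pictures are saved under pics/ and viewed, about 8 in all and at most 12, crops included, and the job is handed in when it is done.

Besides the shell and the picture viewer there is one more tool, called after "Emit:" as name(argument=value, ...), one argument or row to a line, values as JSON. send_rows: Moves the arm, as the interface text tells. Its arguments: {"type":"object","properties":{"deltas":{"type":"array"},"force":{"type":"number"}},"required":["deltas"]}

```bash
ls; mkdir -p pics; python3 - <<'E'
from bench import ctrl
import cv2
for n in("top","side"):
    cv2.imwrite(f"pics/{n}0.png",ctrl.snapshot(n))
    c=ctrl.get_calibration(n);print(n,c)
s=ctrl.sense();print(s["t"],s["position"],s["eef_rot"],s["wrist_force"])
print(ctrl.get_calibration("wrist"))
E
```

```text
pics
top {'fx': 498.2208058875892, 'fy': 498.2208058875892, 'cx': 309.35667121949274, 'cy': 239.14693516203877, 'eye': array([0.5232476 , 0.07196452, 1.01701335]), 'rotation': array([[-0.02284555, -0.9984869 ,  0.05001999],
       [-0.99968802,  0.02231048, -0.01122959],
       [ 0.01009662, -0.05026093, -0.99868508]])}
side {'fx': 466.8111816775556, 'fy': 466.8111816775556, 'cx': 323.20209816048134, 'cy': 247.90495745648883, 'eye': array([0.55762048, 0.72749142, 0.5973172 ]), 'rotation': array([[-0.99892468, -0.04220903,  0.0191805 ],
       [-0.04046641,  0.59187028, -0.80501679],
       [ 0.02262661, -0.8049273 , -0.59294188]])}
0.1 [ 0.16149491 -0.49928602  0.23088671] [[ 9.51490740e-01  3.07677347e-01 -1.49127617e-04]
 [ 3.07677353e-01 -9.51490320e-01  9.04144448e-04]
 [ 1.36291280e-04 -9.06168260e-04 -9.99999580e-01]] [-0.02538332  0.00368504 -0.27075934]
{'fx': 364.2522456874984, 'fy': 364.2522456874984, 'cx': 323.71726866298377, 'cy': 235.81283973012432, 'eye': array([ 0.24060978, -0.47497518,  0.3738497 ]), 'rotation': array([[ 3.08273561e-01, -9.01242438e-01, -3.04515156e-01],
       [-9.51297454e-01, -2.92305652e-01, -9.79313992e-02],
       [-7.51568482e-04,  3.19874154e-01, -9.47459741e-01]])}
```

View pics/top0.png

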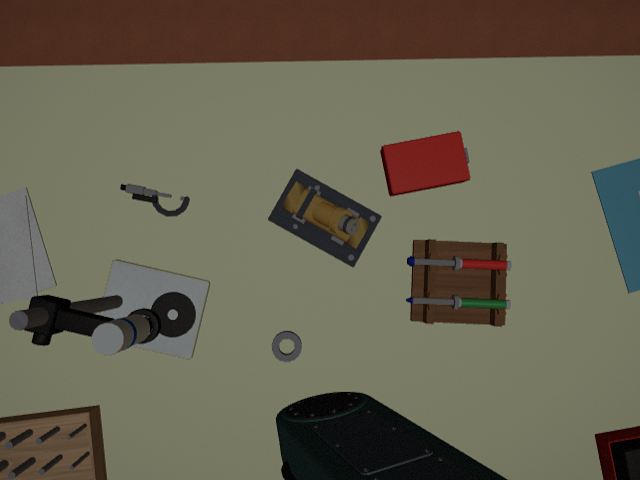

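View pics/side0.png

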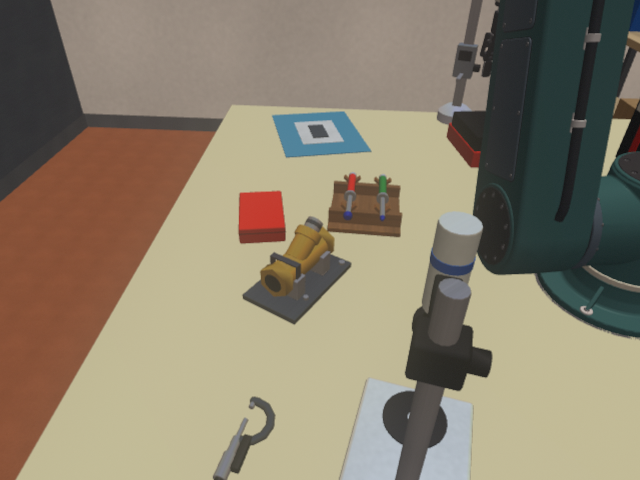

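```bash
python3 - <<'E'
import cv2,numpy as np
a=cv2.imread("pics/top0.png")
f=lambda x,y,w,h,k:cv2.resize(a[y:y+h,x:x+w],None,fx=k,fy=k,interpolation=cv2.INTER_CUBIC)
c=np.zeros((600,800,3),np.uint8)
A=f(400,235,120,95,3.3);B=f(260,160,130,115,3);C=f(85,250,135,115,3)
b=cv2.imread("pics/side0.png");D=cv2.resize(b[200:320,235:365],None,fx=2.3,fy=2.3,interpolation=cv2.INTER_CUBIC)
for im,(x,y) in((A,(0,0)),(B,(400,0)),(C,(395,255+90)),(D,(0,320))):
    h,w=im.shape[:2];h=min(h,600-y);w=min(w,800-x);c[y:y+h,x:x+w]=im[:h,:w]
cv2.imwrite("pics/crop1.png",c)
E
```

```text
(no output)
```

View pics/crop1.png

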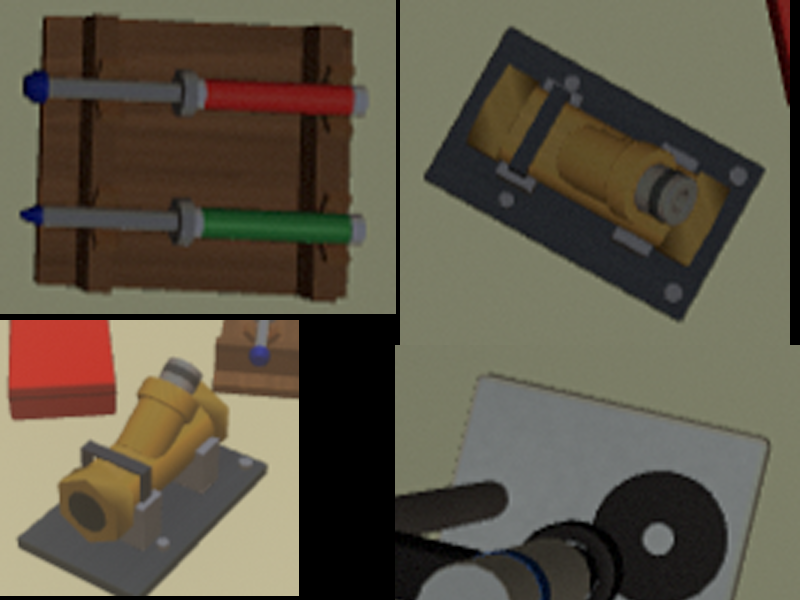

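```bash
cat > h.py <<'E'
import numpy as np
from bench import ctrl
def ray(n,u,v,c=None):
    c=c or ctrl.get_calibration(n)
    return c["eye"],c["rotation"]@np.array([(u-c["cx"])/c["fx"],(v-c["cy"])/c["fy"],1])
def onz(n,u,v,z,c=None):
    e,d=ray(n,u,v,c);return e+d*(z-e[2])/d[2]
def tri(rays):
    A=0;b=0
    for e,d in rays:
        d=d/np.linalg.norm(d);P=np.eye(3)-np.outer(d,d);A=A+P;b=b+P@e
    return np.linalg.solve(A,b)
def proj(n,p,c=None):
    c=c or ctrl.get_calibration(n);q=c["rotation"].T@(np.array(p)-c["eye"]);return c["fx"]*q[0]/q[2]+c["cx"],c["fy"]*q[1]/q[2]+c["cy"]
E
python3 - <<'E'
from h import *
np.set_printoptions(precision=4,suppress=True)
T=lambda u,v,z:onz("top",u,v,z)
g=[T(406.7,300.2,.055),T(453.3,302,.055),T(510.6,304.7,.055)]
print("green",*g);d=g[0]-g[2];print(np.degrees(np.arctan2(d[1],d[0])),np.linalg.norm(d))
r=[T(400+x/3.3,235+y/3.3,.012) for x,y in((44,17),(353,30),(345,300),(36,283))]
print("rack",np.mean(r,0)); 
d=r[0]+r[3]-r[1]-r[2];a=np.arctan2(d[1],d[0]);print(np.degrees(a),np.linalg.norm(d)/2)
p=[T(*q,.012) for q in((296.7,169),(381.3,216.7),(354,267.3),(268.3,219.7))]
print("plate",np.mean(p,0));d=p[0]+p[3]-p[1]-p[2];av=np.arctan2(d[1],d[0]);print(np.degrees(av),np.linalg.norm(d)/2)
o=np.mean(p,0);
for q in((350,225),(353,226)):
    m=T(*q,.115);print("mouth",m, "in valve frame",np.array([[np.cos(av),np.sin(av)],[-np.sin(av),np.cos(av)]])@(m-o)[:2])
# side view mouth centre
for uv in((235+186/2.3,200+(370-320)/2.3),):
    print("tri",uv,tri([ray("side",*uv),ray("top",352,226)]))
m0=T(112.7,260,.02);m1=T(209.7,281,.02);d=m0-m1;print("micro",m0,m1,np.linalg.norm(d),np.degrees(np.arctan2(d[1],d[0])),"disc",T(173,314.7,.021))
E
```

```text
green [ 0.4496 -0.1235  0.055 ] [ 0.444  -0.2134  0.055 ] [ 0.4362 -0.324   0.055 ]
86.18543224929361 0.20088725868566515
rack [ 0.4792 -0.2391  0.012 ]
85.90882595208855 0.18954511069872726
plate [0.6156 0.0279 0.012 ]
59.40363886671423 0.19757357395656686
mouth [ 0.5925 -0.0126  0.115 ] in valve frame [-0.0466 -0.0007]
mouth [ 0.5906 -0.018   0.115 ] in valve frame [-0.0523 -0.0018]
tri (315.8695652173913, 221.73913043478262) [ 0.5908 -0.0166  0.1103]
micro [0.5404 0.4533 0.02  ] [0.4942 0.2611 0.02  ] 0.1976914228064273 76.49401274532943 disc [0.4293 0.3343 0.021 ]
```

```bash
cat >> h.py <<'E'
def plan(x,y,z,yaw,n,s=None):
    """rows (mm, rad) from the current pose to TCP x,y,z (m), tool-x heading yaw (deg)"""
    s=s or ctrl.sense();p=np.array(s["position"]);R=np.array(s["eef_rot"])
    y0=np.arctan2(R[1,0],R[0,0]);dt=(y0-np.radians(yaw)+np.pi)%(2*np.pi)-np.pi
    d=(np.array([x,y,z])-p)*1000/n
    print("t %.2f at"%s["t"],np.round(p*1000,1),"yaw %.2f"%np.degrees(y0),"F",np.round(s["wrist_force"],1),"w %.1f"%(s["width"]*1000),"q",np.round(s["qpos"],0))
    for i in range(n):
        a=y0-dt*i/n;c,sn=np.cos(a),np.sin(a)
        print('{"tx":%.1f,"ty":%.1f,"tz":%.1f,"turn":%.4f}'%(c*d[0]+sn*d[1],sn*d[0]-c*d[1],-d[2],dt/n),end=",")
        if n>1 and dt==0:break
    print()
E
python3 - <<'E'
from h import *
plan(.4392,-.2832,.14,86.1,9)
E
```

```text
t 0.10 at [ 161.5 -499.3  230.9] yaw 17.92 F [-0.   0.  -0.3] w 85.2 q [-81.  15.  -3.  72.  -0.  81.]
{"tx":36.7,"ty":-13.4,"tz":10.1,"turn":-0.1322},{"tx":38.2,"ty":-8.4,"tz":10.1,"turn":-0.1322},{"tx":39.0,"ty":-3.3,"tz":10.1,"turn":-0.1322},{"tx":39.1,"ty":1.9,"tz":10.1,"turn":-0.1322},{"tx":38.5,"ty":7.0,"tz":10.1,"turn":-0.1322},{"tx":37.2,"ty":12.0,"tz":10.1,"turn":-0.1322},{"tx":35.3,"ty":16.8,"tz":10.1,"turn":-0.1322},{"tx":32.8,"ty":21.3,"tz":10.1,"turn":-0.1322},{"tx":29.7,"ty":25.5,"tz":10.1,"turn":-0.1322},
```

Emit:
send_rows(
  deltas=[
    {"tx":36.7,"ty":-13.4,"tz":10.1,"turn":-0.1322,"jaw":60},
    {"tx":38.2,"ty":-8.4,"tz":10.1,"turn":-0.1322,"jaw":60},
    {"tx":39.0,"ty":-3.3,"tz":10.1,"turn":-0.1322,"jaw":60},
    {"tx":39.1,"ty":1.9,"tz":10.1,"turn":-0.1322,"jaw":60},
    {"tx":38.5,"ty":7.0,"tz":10.1,"turn":-0.1322,"jaw":60},
    {"tx":37.2,"ty":12.0,"tz":10.1,"turn":-0.1322,"jaw":60},
    {"tx":35.3,"ty":16.8,"tz":10.1,"turn":-0.1322,"jaw":60},
    {"tx":32.8,"ty":21.3,"tz":10.1,"turn":-0.1322,"jaw":60},
    {"tx":29.7,"ty":25.5,"tz":10.1,"turn":-0.1322,"jaw":60},
    {"tx":0,"ty":0,"tz":0,"turn":0,"jaw":60},
  ],
  force=40,
)

```text
t: 1.35
position: [0.4403, -0.2814, 0.1394]
eef_rot: [[0.064, 0.998, -0.001], [0.998, -0.064, 0.001], [0.001, -0.001, -1.0]]
wrist_force: [-0.9, -0.0, 0.5]
width: 0.0594
```

```bash
python3 - <<'E'
from h import *
import cv2
plan(.4392,-.2832,.036,86.1,3)
c=ctrl.get_calibration("wrist");im=ctrl.snapshot("wrist");cv2.imwrite("pics/w1.png",im)
import pickle;pickle.dump(c,open("w1.pkl","wb"))
h=[-np.cos(np.radians(86.1)),-np.sin(np.radians(86.1))]
for x in (90,0,-70,-108):print(x,proj("wrist",[.444-h[0]*x/1e3,-.2134-h[1]*x/1e3,.055],c))
E
```

```text
t 1.35 at [ 440.3 -281.4  139.4] yaw 86.34 F [-0.9 -0.   0.5] w 59.4 q [-42.  18. -14.  59.   0.  52.]
{"tx":-0.6,"ty":-0.3,"tz":34.5,"turn":0.0014},{"tx":-0.6,"ty":-0.3,"tz":34.5,"turn":0.0014},{"tx":-0.6,"ty":-0.3,"tz":34.5,"turn":0.0014},
90 (np.float64(322.03555606825284), np.float64(-41.214634283376824))
0 (np.float64(321.54175674960237), np.float64(136.32037582937312))
-70 (np.float64(321.2386526919652), np.float64(245.29497321215717))
-108 (np.float64(321.09640717392966), np.float64(296.4363145002496))
```

View pics/w1.png

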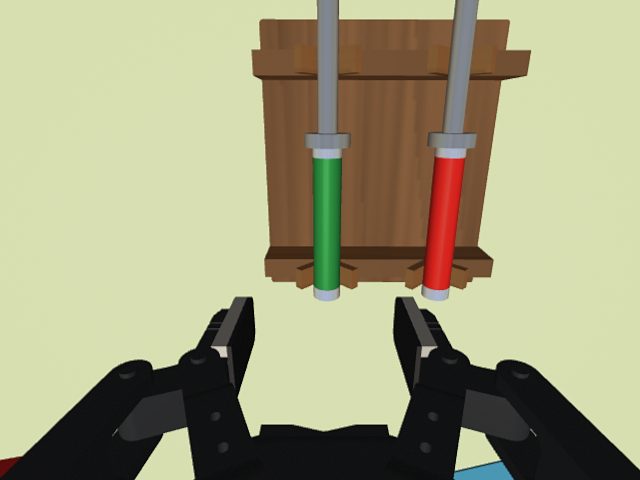

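Emit:
send_rows(
  deltas=[
    {"tx":0,"ty":1.5,"tz":35,"turn":0,"jaw":60},
    {"tx":0,"ty":0,"tz":35,"turn":0,"jaw":60},
    {"tx":0,"ty":0,"tz":33,"turn":0,"jaw":40},
    {"tx":0,"ty":0,"tz":0,"turn":0,"jaw":10},
    {"tx":0,"ty":0,"tz":0,"turn":0,"jaw":10},
    {"tx":0,"ty":0,"tz":0,"turn":0,"jaw":10},
    {"tx":0,"ty":0,"tz":0,"turn":0,"jaw":10},
  ],
  force=60,
)

```text
t: 2.28
position: [0.441, -0.2838, 0.0383]
eef_rot: [[0.069, 0.998, 0.001], [0.998, -0.069, -0.001], [-0.001, 0.001, -1.0]]
wrist_force: [1.9, -0.4, -0.1]
width: 0.0162
```

Emit:
send_rows(
  deltas=[
    {"tx":0,"ty":0,"tz":0,"turn":0,"jaw":5},
    {"tx":0,"ty":0,"tz":-20,"turn":0,"jaw":5},
    {"tx":0,"ty":0,"tz":-40,"turn":0,"jaw":5},
    {"tx":0,"ty":0,"tz":-50,"turn":0,"jaw":5},
    {"tx":0,"ty":0,"tz":-40,"turn":0,"jaw":5},
    {"tx":0,"ty":0,"tz":0,"turn":0,"jaw":5},
  ],
)

```text
t: 3.02
position: [0.4416, -0.284, 0.1899]
eef_rot: [[0.068, 0.998, 0.003], [0.998, -0.068, -0.003], [-0.003, 0.003, -1.0]]
wrist_force: [-0.6, -0.2, -2.4]
width: 0.0167
```

```bash
python3 - <<'E'
from h import *
import cv2
s=ctrl.sense();print(s["wrist_force"],s["wrist_torque"],s["position"],s["width"])
a=ctrl.snapshot("wrist");b=ctrl.snapshot("side")
c=np.zeros((600,800,3),np.uint8)
c[:300,:400]=cv2.resize(a,(400,300));c[:480,400:]=b[0:480,240:640]
cv2.imwrite("pics/l1.png",c)
E
```

```text
[-0.61485127 -0.17148958 -2.36533456] [-0.10288071 -0.01154324 -0.01180425] [ 0.44161685 -0.28403381  0.18992173] 0.016655777916576926
```

View pics/l1.png

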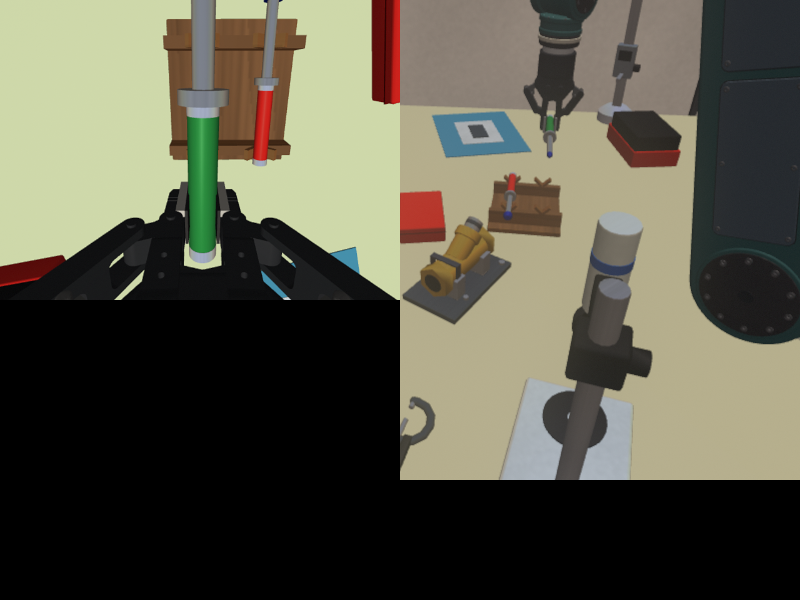

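Emit:
send_rows(
  deltas=[
    {"tx":0,"ty":0,"tz":0,"turn":0,"jaw":5},
  ],
  force=20,
)

```text
t: 3.25
position: [0.4402, -0.2829, 0.1861]
eef_rot: [[0.068, 0.998, -0.002], [0.998, -0.068, 0.001], [0.001, -0.002, -1.0]]
wrist_force: [-0.1, 0.9, -2.0]
width: 0.0162
```

```bash
cat >> h.py <<'E'
def tilt(gx,show=False):
    """tilt (deg, tip down) from the blued tip in the side view, grip at gauge x=gx (m, negative)"""
    from scipy.optimize import minimize_scalar
    import cv2
    s=ctrl.sense();p=np.array(s["position"]);R=np.array(s["eef_rot"]);g=p-R[:,2]*.018;x=R[:,0]
    im=ctrl.snapshot("side").astype(int);c=ctrl.get_calibration("side")
    tip=lambda a,d=.084:g+(d-gx)*(np.cos(a)*x+np.sin(a)*np.array([0,0,-1]))
    pts=[proj("side",tip(np.radians(a)),c) for a in range(-20,95,5)]
    m=np.zeros(im.shape[:2],np.uint8)
    cv2.polylines(m,[np.int32(np.round(pts))],False,1,25)
    b=(im[:,:,0]>im[:,:,2]+40)&(im[:,:,0]>im[:,:,1]+40)&(m>0)
    v,u=np.nonzero(b)
    if len(u)<4:print("no tip",len(u));return
    uv=np.array([u.mean(),v.mean()])
    r=minimize_scalar(lambda a:np.sum((np.array(proj("side",tip(a),c))-uv)**2),bounds=(-.4,1.7),method="bounded")
    print("t %.2f"%s["t"],"F",np.round(s["wrist_force"],1),"M",np.round(s["wrist_torque"],3),"w",round(s["width"]*1e3,1),"blue px",len(u),uv,"tilt %.1f resid %.1f px"%(np.degrees(r.x),r.fun**.5))
E
python3 -c "
from h import *
tilt(-.066)"
```

```text
t 3.25 F [-0.1  0.9 -2. ] M [-0.099 -0.046 -0.039] w 16.2 blue px 14 [389.71428571 154.5       ] tilt 1.6 resid 0.4 px
```

```bash
python3 -c "
from h import *
plan(.479,-.205,.19,59.4,5)"
```

```text
t 3.30 at [ 440.3 -282.9  186.2] yaw 86.09 F [ 0.2 -0.1 -1.3] w 15.8 q [-42.  16.  -9.  66.  -0.  52.]
{"tx":16.1,"ty":6.7,"tz":-0.8,"turn":0.0932},{"tx":16.6,"ty":5.1,"tz":-0.8,"turn":0.0932},{"tx":17.0,"ty":3.6,"tz":-0.8,"turn":0.0932},{"tx":17.3,"ty":2.0,"tz":-0.8,"turn":0.0932},{"tx":17.4,"ty":0.4,"tz":-0.8,"turn":0.0932},
```

Emit:
send_rows(
  deltas=[
    {"tx":16.1,"ty":6.7,"tz":-0.8,"turn":0.0932,"jaw":5},
    {"tx":16.6,"ty":5.1,"tz":-0.8,"turn":0.0932,"jaw":5},
    {"tx":17,"ty":3.6,"tz":-0.8,"turn":0.0932,"jaw":5},
    {"tx":17.3,"ty":2,"tz":-0.8,"turn":0.0932,"jaw":5},
    {"tx":17.4,"ty":0.4,"tz":-0.8,"turn":0.0932,"jaw":5},
    {"tx":0,"ty":0,"tz":0,"turn":0,"jaw":5},
  ],
  force=20,
)

```text
t: 4.05
position: [0.4796, -0.2046, 0.1907]
eef_rot: [[0.508, 0.861, -0.001], [0.861, -0.508, 0.001], [0.0, -0.001, -1.0]]
wrist_force: [0.1, -0.2, -2.2]
width: 0.0164
```

```bash
python3 -c "
from h import *
tilt(-.066)
plan(.479,-.205,.19,59.4,1)"
```

```text
t 4.05 F [ 0.1 -0.2 -2.2] M [-0.115  0.083  0.017] w 16.4 blue px 44 [342.59090909 193.95454545] tilt 33.4 resid 1.1 px
t 4.10 at [ 479.4 -205.2  190.7] yaw 59.53 F [ 0.  -0.3 -1.4] w 16.0 q [-32.  16.  -8.  66.  -0.  88.]
{"tx":-0.1,"ty":-0.4,"tz":0.7,"turn":0.0023},
```

```bash
python3 - <<'E'
from h import *
import cv2
tilt(-.066)
a=ctrl.snapshot("wrist");b=ctrl.snapshot("side")
c=np.zeros((480,800,3),np.uint8)
c[:300,:400]=cv2.resize(a,(400,300));c[:480,400:]=cv2.resize(b[80:320,250:450],(400,480))
cv2.imwrite("pics/l2.png",c)
E
```

```text
t 4.10 F [ 0.  -0.3 -1.4] M [-0.112  0.084  0.029] w 16.0 blue px 44 [342.54545455 193.88636364] tilt 33.4 resid 0.9 px
```

View pics/l2.png

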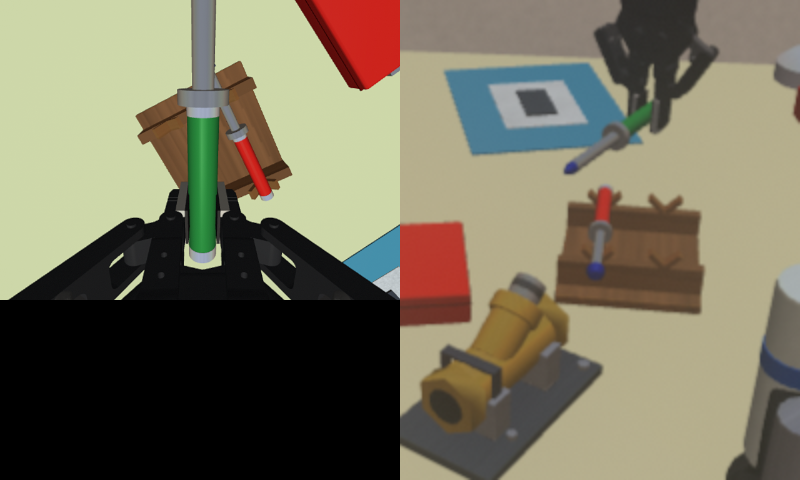

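Emit:
send_rows(
  deltas=[
    {"tx":8,"ty":0,"tz":20,"turn":0,"jaw":5},
    {"tx":12,"ty":-0.4,"tz":35,"turn":0.0023,"jaw":5},
    {"tx":13.5,"ty":0,"tz":35.7,"turn":0,"jaw":5},
    {"tx":0,"ty":0,"tz":0,"turn":0,"jaw":5},
    {"tx":0,"ty":0,"tz":0,"turn":0,"jaw":5},
  ],
  force=20,
)

```text
t: 4.88
position: [0.4966, -0.1772, 0.1019]
eef_rot: [[0.511, 0.86, 0.001], [0.86, -0.511, -0.001], [-0.0, 0.001, -1.0]]
wrist_force: [0.0, -0.2, -2.2]
width: 0.0157
```

```bash
python3 - <<'E'
from h import *
import cv2
np.set_printoptions(precision=4,suppress=True)
plan(.496,-.176,.1,59.4,1)
s=ctrl.sense();c=ctrl.get_calibration("wrist");w=ctrl.snapshot("wrist")
a=ctrl.snapshot("top");b=ctrl.snapshot("side");cv2.imwrite("pics/top3.png",a);cv2.imwrite("pics/side3.png",b);cv2.imwrite("pics/w3.png",w)
for n in (-.07,):
    R=np.array(s["eef_rot"]);p=np.array(s["position"]);t=p-R[:,2]*.0167+R[:,0]*.16
    print("tip pred",t,proj("top",t),proj("side",t))
m=[.59,-.017,.115];print("mouth pred",proj("top",m),proj("side",m),proj("wrist",m,c))
o=np.zeros((600,800,3),np.uint8)
o[:300,:400]=cv2.resize(a[190:250,310:390],(400,300),interpolation=cv2.INTER_CUBIC)
o[:300,400:]=cv2.resize(b[185:245,285:365],(400,300),interpolation=cv2.INTER_CUBIC)
o[300:,:400]=cv2.resize(w,(400,300))
cv2.imwrite("pics/c3.png",o)
E
```

```text
t 4.88 at [ 496.6 -177.2  101.9] yaw 59.26 F [ 0.  -0.2 -2.2] w 15.7 q [-28.  20. -17.  53.  -0.  92.]
{"tx":0.8,"ty":-1.1,"tz":1.9,"turn":-0.0024},
tip pred [ 0.5784 -0.0397  0.1185] (np.float64(365.36074009910897), np.float64(232.31728070761088)) (np.float64(322.9446577806465), np.float64(211.89354635595618))
mouth pred (np.float64(352.45700241848806), np.float64(226.32204447757522)) (np.float64(316.2831924444603), np.float64(219.56819929845344)) (np.float64(313.13179077260975), np.float64(-330.41168020736984))
```

View pics/c3.png

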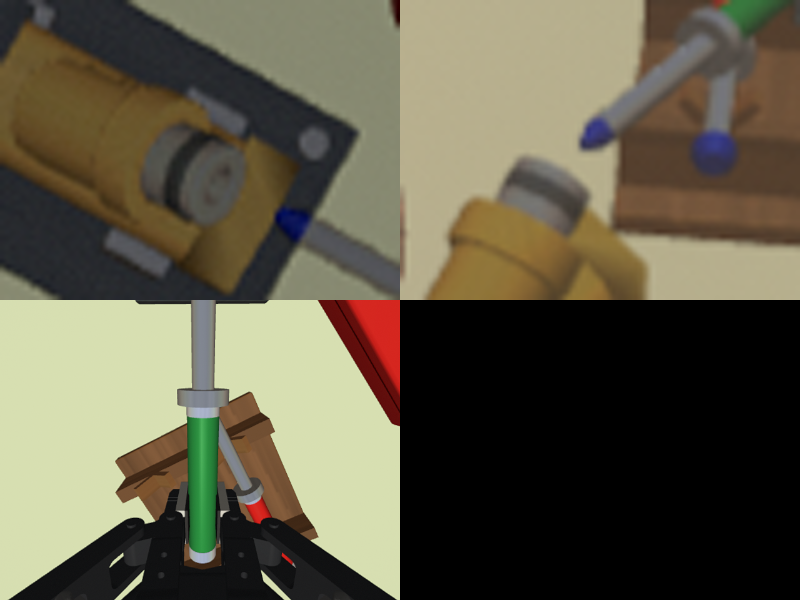

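```bash
python3 - <<'E'
from h import *
import cv2
a=cv2.imread("pics/top3.png");b=cv2.imread("pics/side3.png")
o=np.zeros((400,800,3),np.uint8)
o[:,:400]=cv2.resize(a[208:248,335:375],(400,400),interpolation=cv2.INTER_CUBIC)
o[:,400:]=cv2.resize(b[200:240,295:335],(400,400),interpolation=cv2.INTER_CUBIC)
o=np.uint8(np.clip(o*1.6,0,255))
# predicted mouth circles (outer 32, bore 14.4) at nominal pose
def circ(n,m,r,off,x0,col):
    d=np.radians(59.4);ax=np.array([-np.cos(d)*np.cos(.611),-np.sin(d)*np.cos(.611),np.sin(.611)])
    l=np.array([np.sin(d),-np.cos(d),0]);u=np.cross(ax,l)
    for t in np.linspace(0,6.28,40):
        q=proj(n,m+r*(np.cos(t)*l+np.sin(t)*u));cv2.circle(o,(int(10*(q[0]-off[0]+.5))+x0,int(10*(q[1]-off[1]+.5))),1,col,-1)
m=np.array([.59,-.017,.115])
for r in(.016,.0072):
    circ("top",m,r,(335,208),0,(0,0,255));circ("side",m,r,(295,200),400,(0,0,255))
cv2.imwrite("pics/c4.png",o)
E
```

```text
(no output)
```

View pics/c4.png

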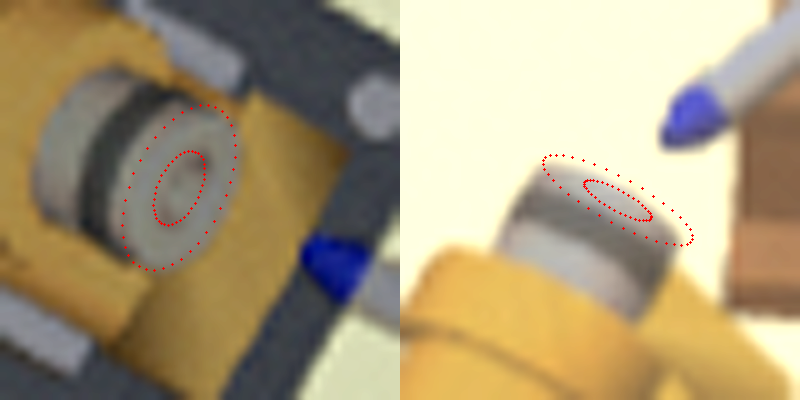

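```bash
python3 - <<'E'
from h import *
np.set_printoptions(precision=4,suppress=True)
t=tri([ray("top",364.5,233),ray("side",320.7,214)]);print("tip",t,proj("top",t),proj("side",t))
b=tri([ray("top",366.5,234.2),ray("side",324,212)]);
h=np.array([np.cos(np.radians(59.4)),np.sin(np.radians(59.4))]);l=np.array([h[1],-h[0]])
m=np.array([.5898,-.0178,.1145]);d=m-t;print("to mouth: fwd %.1f right %.1f up %.1f mm"%(d[:2]@h*1e3,d[:2]@l*1e3,d[2]*1e3))
s=ctrl.sense();p=np.array(s["position"]);print("tip-grip level dist",(t-p)[:2]@h,(t-p)[:2]@l,"axis above TCP",t[2]-p[2])
E
```

```text
tip [ 0.58   -0.0387  0.114 ] (np.float64(364.4783300171846), np.float64(231.58593934969682)) (np.float64(322.0221378883924), np.float64(214.12637450287068))
to mouth: fwd 23.0 right -2.2 up 0.5 mm
tip-grip level dist 0.16161987749204773 0.001047180533283622 axis above TCP 0.011997423207629199
```

Emit:
send_rows(
  deltas=[
    {"tx":12,"ty":0,"tz":1,"turn":-0.002,"jaw":5},
    {"tx":12,"ty":0,"tz":0,"turn":0,"jaw":5},
    {"tx":7,"ty":0,"tz":0,"turn":0,"jaw":5},
    {"tx":0,"ty":0,"tz":0,"turn":0,"jaw":5},
  ],
  force=20,
)

```text
t: 5.52
position: [0.5125, -0.1491, 0.0997]
eef_rot: [[0.508, 0.861, 0.0], [0.861, -0.508, 0.0], [0.0, -0.0, -1.0]]
wrist_force: [-0.4, 0.3, -0.8]
width: 0.0157
```

```bash
cat > v.py <<'E'
import sys
from h import *
import cv2
n=sys.argv[1];s=ctrl.sense();a=ctrl.snapshot("top");b=ctrl.snapshot("side")
print(np.round(s["position"],4),"F",np.round(s["wrist_force"],1),"M",np.round(s["wrist_torque"],2),"w",s["width"])
o=np.zeros((360,800,3),np.uint8)
o[:,:400]=cv2.resize(a[203:248,330:380],(400,360),interpolation=cv2.INTER_CUBIC)
o[:,400:]=cv2.resize(b[165:245,275:364],(400,360),interpolation=cv2.INTER_CUBIC)
cv2.imwrite(f"pics/{n}.png",np.uint8(np.clip(o*1.5,0,255)))
E
python3 v.py e1
```

```text
[ 0.5125 -0.1491  0.0997] F [-0.4  0.3 -0.8] M [-0.11  0.11  0.01] w 0.015695629905475312
```

View pics/e1.png

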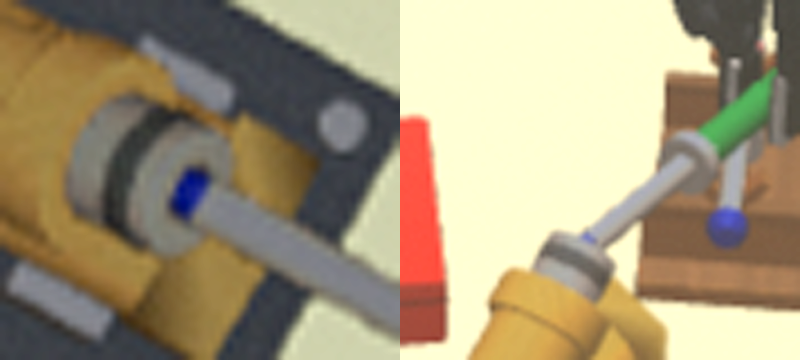

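Emit:
send_rows(
  deltas=[
    {"tx":1.5,"ty":0,"tz":-13.5,"turn":0,"jaw":5},
    {"tx":2.5,"ty":0,"tz":-13.3,"turn":0,"jaw":5},
    {"tx":3.5,"ty":0,"tz":-13,"turn":0,"jaw":5},
    {"tx":0,"ty":0,"tz":0,"turn":0,"jaw":5},
  ],
  force=20,
)

```text
t: 6.12
position: [0.5166, -0.1435, 0.1407]
eef_rot: [[0.509, 0.861, 0.002], [0.861, -0.509, -0.001], [-0.0, 0.002, -1.0]]
wrist_force: [-0.6, -2.7, -2.9]
width: 0.0161
```

```bash
cat > g.py <<'E'
# gauge axis from side view: green-handle pixels' principal line, plus blue count near the mouth
from h import *
import cv2
s=ctrl.sense();p=np.array(s["position"]);R=np.array(s["eef_rot"])
print("t %.2f"%s["t"],np.round(p,4),"F",np.round(s["wrist_force"],1),"M",np.round(s["wrist_torque"],2),"w %.1f"%(s["width"]*1e3))
c=ctrl.get_calibration("wrist");w=ctrl.snapshot("wrist").astype(int)
g=(w[:,:,1]>w[:,:,2]+50)&(w[:,:,1]>w[:,:,0]+40)
n,lab,st,ce=cv2.connectedComponentsWithStats(g.astype(np.uint8));k=1+np.argmax(st[1:,4])
x,y,ww,hh,A=st[k];print("wrist green bbox u %d-%d v %d-%d"%(x,x+ww,y,y+hh))
ys,xs=np.nonzero(lab==k);top=xs[ys<y+4].mean();bot=xs[ys>y+hh-5].mean();wt=np.ptp(xs[(ys>=y+3)&(ys<y+9)])+1
print("u top %.1f bottom %.1f, width near front %d"%(top,bot,wt))
# predicted green front end (x=-14mm: white band ends) row vs tilt
ax=p-R[:,2]*.0167
for a in range(0,60,5):
    a_=np.radians(a);d=np.cos(a_)*R[:,0]-np.sin(a_)*np.array([0,0,1])*1
    nn=np.sin(a_)*R[:,0]+np.cos(a_)*np.array([0,0,1])
    print(a,"%.0f/%.0f"%(proj("wrist",ax+d*.052+nn*.009,c)[1],proj("wrist",ax-d*.034+nn*.009,c)[1]),end="; ")
print()
E
python3 g.py
```

```text
t 6.12 [ 0.5166 -0.1435  0.1407] F [-0.6 -2.7 -2.9] M [-0.76  0.36 -0.15] w 16.1
wrist green bbox u 302-346 v 186-415
u top 323.7 bottom 324.0, width near front 44
0 208/414; 5 203/418; 10 200/421; 15 197/424; 20 196/426; 25 196/427; 30 197/428; 35 199/428; 40 202/427; 45 206/425; 50 210/422; 55 214/418;
```

```bash
cat > b.py <<'E'
from h import *
import cv2
s=ctrl.sense();p=np.array(s["position"]);R=np.array(s["eef_rot"]);print("t %.2f"%s["t"],np.round(p,4),"F",np.round(s["wrist_force"],1),"M",np.round(s["wrist_torque"],2),"w %.1f"%(s["width"]*1e3))
for n in("side","top"):
    im=ctrl.snapshot(n).astype(int);B,G,Rr=im[:,:,0],im[:,:,1],im[:,:,2]
    for nm,m in(("blue",(B>Rr+35)&(B>G+35)),("green",(G>Rr+30)&(G>B+25))):
        k,lab,st,ce=cv2.connectedComponentsWithStats(m.astype(np.uint8))
        print(n,nm,[(st[i,:5].tolist(),ce[i].round(1).tolist()) for i in range(1,k) if st[i,4]>3 and st[i,1]<330 and st[i,0]>250])
    ax=p-R[:,2]*.0167
    for a in(0,15,25,35,45):
        r=np.radians(a);d=np.cos(r)*R[:,0]-np.sin(r)*np.array([0,0,1]);print(a,"tip",np.round(proj(n,ax+d*.161),1),"front green",np.round(proj(n,ax+d*.055),1),end="; ")
    print()
E
python3 b.py
```

```text
t 6.17 [ 0.5163 -0.1434  0.14  ] F [-0.5 -2.4 -3.1] M [-0.66  0.26 -0.05] w 16.2
side blue [([344, 211, 8, 5, 29], [347.4, 213.3])]
side green [([340, 164, 18, 24, 155], [349.2, 176.8])]
0 tip [311.7 203.8] front green [341.7 181.1]; 15 tip [313.2 221.6] front green [341.9 187.1]; 25 tip [315.8 230.8] front green [342.5 190.4]; 35 tip [319.6 237.6] front green [343.5 193. ]; 45 tip [324.2 242.1] front green [344.9 194.9]; 
top blue [([352, 225, 4, 5, 13], [353.1, 226.8]), ([408, 262, 6, 4, 14], [410.2, 263.7])]
top green [([399, 248, 26, 20, 246], [412.0, 257.4])]
0 tip [347.6 219.9] front green [401.1 249.8]; 15 tip [348.3 223.4] front green [400.5 250.6]; 25 tip [351.5 227.1] front green [401.1 251.6]; 35 tip [356.7 231.6] front green [402.6 253. ]; 45 tip [363.6 236.8] front green [404.7 254.8];
```

Emit:
send_rows(
  deltas=[
    {"tx":4.9,"ty":0,"tz":-12.8,"turn":0,"jaw":5},
    {"tx":6,"ty":0,"tz":-12.4,"turn":0,"jaw":5},
    {"tx":7.1,"ty":0,"tz":-11.9,"turn":0,"jaw":5},
    {"tx":0,"ty":0,"tz":0,"turn":0,"jaw":5},
  ],
  force=20,
)

```text
t: 6.78
position: [0.526, -0.1273, 0.1777]
eef_rot: [[0.509, 0.861, 0.002], [0.861, -0.509, -0.0], [0.001, 0.002, -1.0]]
wrist_force: [-0.3, -0.9, -2.2]
width: 0.0164
```

```bash
python3 b.py
```

```text
t 6.78 [ 0.526  -0.1273  0.1777] F [-0.3 -0.9 -2.2] M [-0.28  0.06 -0.03] w 16.4
side blue [([344, 211, 8, 5, 30], [347.4, 213.3])]
side green [([337, 149, 18, 30, 184], [346.1, 165.8])]
0 tip [305.9 189.7] front green [337.5 167.3]; 15 tip [307.6 208.7] front green [337.7 173.6]; 25 tip [310.5 218.6] front green [338.4 177.2]; 35 tip [314.5 226.1] front green [339.5 180. ]; 45 tip [319.5 231. ] front green [340.9 182.1]; 
top blue [([352, 225, 3, 4, 7], [352.7, 226.3]), ([408, 260, 7, 6, 30], [410.6, 262.6])]
top green [([396, 245, 24, 18, 224], [407.8, 252.8])]
0 tip [339.8 212.3] front green [395.7 243.5]; 15 tip [340.8 216.3] front green [395.1 244.4]; 25 tip [344.4 220.4] front green [395.8 245.6]; 35 tip [350.  225.2] front green [397.4 247.1]; 45 tip [357.3 230.8] front green [399.7 249. ];
```

Emit:
send_rows(
  deltas=[
    {"tx":5.5,"ty":0,"tz":-5.5,"turn":0,"jaw":5},
    {"tx":4.1,"ty":0,"tz":2.9,"turn":0,"jaw":5},
    {"tx":6.1,"ty":0,"tz":4.3,"turn":0,"jaw":5},
    {"tx":0,"ty":0,"tz":0,"turn":0,"jaw":5},
  ],
  force=20,
)

```text
t: 7.38
position: [0.5333, -0.1137, 0.1742]
eef_rot: [[0.509, 0.861, -0.0], [0.861, -0.509, 0.001], [0.0, -0.001, -1.0]]
wrist_force: [1.2, -1.0, -5.6]
width: 0.016
```

```bash
cat > d.py <<'E'
from h import *
s=ctrl.sense();p=np.array(s["position"]);R=np.array(s["eef_rot"])
g=p-R[:,2]*.0167;h=np.array([np.cos(np.radians(59.4)),np.sin(np.radians(59.4)),0]);m=np.array([.5898,-.0178,.1145])
d=m-g;c,sn=np.cos(np.radians(35)),np.sin(np.radians(35));a=c*h-sn*np.array([0,0,1]);b=sn*h+c*np.array([0,0,1]);l=np.array([h[1],-h[0],0])
print("t %.2f"%s["t"],np.round(p,4),"yaw %.2f"%np.degrees(np.arctan2(R[1,0],R[0,0])),"F along in/b/right",np.round([s["wrist_force"]@v for v in(a,b,l)],1),"M",np.round(s["wrist_torque"],2),"w %.1f"%(s["width"]*1e3))
print("grip to mouth D %.1f, grip off axis b %.1f right %.1f mm"%(d@a*1e3,-d@b*1e3,-d@l*1e3))
E
python3 d.py
```

```text
t 7.38 [ 0.5333 -0.1137  0.1742] yaw 59.41 F along in/b/right [ 3.  -4.7  1.6] M [-0.59 -0.03 -0.15] w 16.0
grip to mouth D 135.0, grip off axis b -1.3 right 0.2 mm
```

Emit:
send_rows(
  deltas=[
    {"tx":8.2,"ty":0,"tz":5.7,"turn":0,"jaw":5},
    {"tx":8.2,"ty":0,"tz":5.7,"turn":0,"jaw":5},
    {"tx":0,"ty":0,"tz":0,"turn":0,"jaw":5},
  ],
  force=20,
)

```text
t: 7.75
position: [0.5417, -0.0994, 0.1629]
eef_rot: [[0.509, 0.861, -0.0], [0.861, -0.509, 0.001], [0.0, -0.001, -1.0]]
wrist_force: [1.4, -1.0, -3.9]
width: 0.0161
```

```bash
python3 d.py
```

```text
t 7.75 [ 0.5417 -0.0994  0.1629] yaw 59.42 F along in/b/right [ 2.1 -3.3  1.7] M [-0.55 -0.1  -0.24] w 16.1
grip to mouth D 114.9, grip off axis b -1.1 right 0.1 mm
```

Emit:
send_rows(
  deltas=[
    {"tx":8.2,"ty":0,"tz":5.7,"turn":0,"jaw":5},
    {"tx":8.2,"ty":0,"tz":5.7,"turn":0,"jaw":5},
    {"tx":8.2,"ty":0,"tz":5.7,"turn":0,"jaw":5},
    {"tx":0,"ty":0,"tz":0,"turn":0,"jaw":5},
  ],
  force=20,
)

```text
t: 8.25
position: [0.5542, -0.0783, 0.1458]
eef_rot: [[0.509, 0.861, -0.0], [0.861, -0.509, 0.001], [0.0, -0.001, -1.0]]
wrist_force: [1.0, -0.2, -4.8]
width: 0.0162
```

```bash
python3 d.py
```

```text
t 8.25 [ 0.5542 -0.0783  0.1458] yaw 59.42 F along in/b/right [ 3.  -3.8  1. ] M [-0.6  -0.03 -0.21] w 16.2
grip to mouth D 85.0, grip off axis b -0.9 right 0.2 mm
```

Emit:
send_rows(
  deltas=[
    {"tx":4.1,"ty":0,"tz":2.9,"turn":0,"jaw":5},
    {"tx":3.3,"ty":0,"tz":2.3,"turn":0,"jaw":5},
    {"tx":1.6,"ty":0,"tz":1.1,"turn":0,"jaw":5},
    {"tx":0,"ty":0,"tz":0,"turn":0,"jaw":5},
  ],
  force=20,
)

```text
t: 8.75
position: [0.5587, -0.0711, 0.14]
eef_rot: [[0.509, 0.861, 0.0], [0.861, -0.509, 0.0], [0.0, -0.0, -1.0]]
wrist_force: [1.3, -0.9, -4.4]
width: 0.0161
```

```bash
python3 d.py
```

```text
t 8.75 [ 0.5587 -0.0711  0.14  ] yaw 59.38 F along in/b/right [ 2.5 -3.7  1.6] M [-0.53  0.08 -0.1 ] w 16.1
grip to mouth D 74.8, grip off axis b -0.8 right 0.4 mm
```

Emit:
send_rows(
  deltas=[
    {"tx":1.6,"ty":0,"tz":1.1,"turn":0,"jaw":5},
    {"tx":1.2,"ty":0,"tz":0.9,"turn":0,"jaw":5},
    {"tx":0,"ty":0,"tz":0,"turn":0,"jaw":5},
  ],
  force=20,
)

```text
t: 9.12
position: [0.5601, -0.0688, 0.138]
eef_rot: [[0.509, 0.861, 0.0], [0.861, -0.509, 0.0], [0.0, -0.0, -1.0]]
wrist_force: [-0.6, -2.0, -3.8]
width: 0.0158
```

```bash
python3 d.py
```

```text
t 9.12 [ 0.5601 -0.0688  0.138 ] yaw 59.38 F along in/b/right [ 0.5 -4.3  0.5] M [-0.73  0.17 -0.09] w 15.8
grip to mouth D 71.4, grip off axis b -0.9 right 0.4 mm
```

Emit:
send_rows(
  deltas=[
    {"tx":0.8,"ty":0,"tz":0.6,"turn":0,"jaw":5},
    {"tx":0.8,"ty":0,"tz":0.6,"turn":0,"jaw":5},
    {"tx":0,"ty":0,"tz":0,"turn":0,"jaw":5},
  ],
  force=20,
)

```text
t: 9.5
position: [0.5609, -0.0674, 0.1369]
eef_rot: [[0.509, 0.861, 0.0], [0.861, -0.509, 0.0], [0.0, 0.0, -1.0]]
wrist_force: [0.1, -2.1, -3.1]
width: 0.0162
```

```bash
python3 d.py
```

```text
t 9.50 [ 0.5609 -0.0674  0.1369] yaw 59.38 F along in/b/right [ 0.3 -3.6  1.2] M [-0.84  0.27 -0.09] w 16.2
grip to mouth D 69.5, grip off axis b -0.9 right 0.4 mm
```

```bash
python3 - <<'E'
from h import *
import cv2
a=ctrl.snapshot("wrist");b=ctrl.snapshot("side");t=ctrl.snapshot("top")
o=np.zeros((600,800,3),np.uint8)
o[:300,:400]=cv2.resize(b[190:235,290:350],(400,300),interpolation=cv2.INTER_CUBIC)
o[:300,400:]=cv2.resize(t[200:245,325:385],(400,300),interpolation=cv2.INTER_CUBIC)
o[300:,:400]=cv2.resize(a[0:240,160:480],(400,300))
cv2.imwrite("pics/home.png",np.uint8(np.clip(o*1.3,0,255)))
E
```

```text
(no output)
```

View pics/home.png

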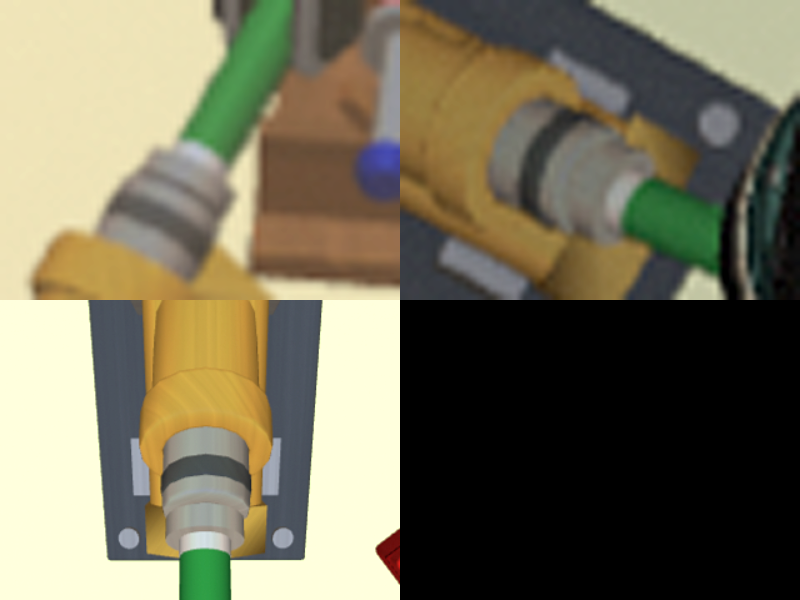

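Emit:
send_rows(
  deltas=[
    {"tx":0.8,"ty":0,"tz":0.6,"turn":0,"jaw":5},
    {"tx":0,"ty":0,"tz":0,"turn":0,"jaw":5},
  ],
  force=20,
)

```text
t: 9.9
position: [0.5613, -0.0668, 0.1363]
eef_rot: [[0.509, 0.861, -0.0], [0.861, -0.509, -0.0], [-0.0, -0.0, -1.0]]
wrist_force: [0.1, -2.4, -3.2]
width: 0.0162
```

```bash
python3 d.py
```

```text
t 9.90 [ 0.5613 -0.0668  0.1363] yaw 59.38 F along in/b/right [ 0.2 -3.7  1.3] M [-0.83  0.31 -0.06] w 16.2
grip to mouth D 68.5, grip off axis b -1.0 right 0.4 mm
```

Emit:
send_rows(
  deltas=[
    {"tx":0.8,"ty":0,"tz":0.6,"turn":0,"jaw":5},
    {"tx":0.8,"ty":0,"tz":0.6,"turn":0,"jaw":5},
    {"tx":0,"ty":0,"tz":0,"turn":0,"jaw":5},
  ],
  force=20,
)

```text
t: 10.28
position: [0.5617, -0.0664, 0.1358]
eef_rot: [[0.51, 0.86, -0.0], [0.86, -0.51, -0.002], [-0.002, 0.001, -1.0]]
wrist_force: [-8.5, -9.5, 7.7]
width: 0.0162
```

```bash
python3 d.py
```

```text
t 10.28 [ 0.5617 -0.0664  0.1358] yaw 59.34 F along in/b/right [-14.7  -0.9  -2.4] M [-2.22  1.75 -0.05] w 16.2
grip to mouth D 67.7, grip off axis b -1.1 right 0.5 mm
```

Emit:
send_rows(
  deltas=[
    {"tx":-4.1,"ty":0,"tz":-2.9,"turn":0,"jaw":5},
    {"tx":-12.3,"ty":0,"tz":-8.6,"turn":0,"jaw":5},
    {"tx":-16.4,"ty":0,"tz":-11.5,"turn":0,"jaw":5},
    {"tx":-20.5,"ty":0,"tz":-14.3,"turn":0,"jaw":5},
    {"tx":-20.5,"ty":0,"tz":-14.3,"turn":0,"jaw":5},
    {"tx":-16.4,"ty":0,"tz":-11.5,"turn":0,"jaw":5},
    {"tx":-8.2,"ty":0,"tz":-5.7,"turn":0,"jaw":5},
    {"tx":0,"ty":0,"tz":0,"turn":0,"jaw":5},
  ],
  force=30,
)

```text
t: 11.28
position: [0.5119, -0.1506, 0.2042]
eef_rot: [[0.51, 0.86, 0.001], [0.86, -0.51, -0.0], [0.0, 0.001, -1.0]]
wrist_force: [0.0, -0.0, -1.3]
width: 0.0159
```

```bash
python3 d.py; python3 b.py
```

```text
t 11.28 [ 0.5119 -0.1506  0.2042] yaw 59.33 F along in/b/right [ 0.7 -1.1  0. ] M [-0.09  0.08 -0.03] w 15.9
grip to mouth D 187.2, grip off axis b -1.1 right 0.5 mm
t 11.28 [ 0.5119 -0.1506  0.2042] F [ 0.  -0.  -1.3] M [-0.09  0.08 -0.03] w 15.9
side blue [([322, 200, 5, 5, 16], [323.9, 201.7]), ([344, 211, 8, 5, 29], [347.4, 213.3])]
side green [([345, 131, 18, 31, 179], [354.1, 148.5])]
0 tip [314.7 170.2] front green [345.6 149.5]; 15 tip [316.1 189.8] front green [345.7 156. ]; 25 tip [318.8 200.2] front green [346.3 159.7]; 35 tip [322.6 208.1] front green [347.4 162.7]; 45 tip [327.4 213.5] front green [348.8 164.9]; 
top blue [([365, 232, 5, 5, 17], [367.1, 233.5]), ([408, 261, 7, 5, 21], [411.4, 263.3])]
top green [([413, 252, 28, 19, 268], [427.0, 261.4])]
0 tip [355.7 218.9] front green [413.5 251.3]; 15 tip [356.  222.7] front green [412.6 252.1]; 25 tip [359.2 226.7] front green [413.1 253.2]; 35 tip [364.6 231.6] front green [414.6 254.7]; 45 tip [371.8 237.1] front green [416.8 256.6];
```

```bash
python3 -c "
from h import *
plan(.4412,-.2838,.2,86.05,6)"
```

```text
t 11.38 at [ 511.9 -149.8  203.6] yaw 59.38 F [ 0.3 -0.7 -1.7] w 16.0 q [-25.  16.  -5.  68.   0.  96.]
{"tx":-25.2,"ty":1.2,"tz":0.6,"turn":-0.0776},{"tx":-25.2,"ty":-0.7,"tz":0.6,"turn":-0.0776},{"tx":-25.1,"ty":-2.7,"tz":0.6,"turn":-0.0776},{"tx":-24.8,"ty":-4.6,"tz":0.6,"turn":-0.0776},{"tx":-24.4,"ty":-6.5,"tz":0.6,"turn":-0.0776},{"tx":-23.8,"ty":-8.4,"tz":0.6,"turn":-0.0776},
```

Emit:
send_rows(
  deltas=[
    {"tx":-25.2,"ty":1.2,"tz":0.6,"turn":-0.0776,"jaw":5},
    {"tx":-25.2,"ty":-0.7,"tz":0.6,"turn":-0.0776,"jaw":5},
    {"tx":-25.1,"ty":-2.7,"tz":0.6,"turn":-0.0776,"jaw":5},
    {"tx":-24.8,"ty":-4.6,"tz":0.6,"turn":-0.0776,"jaw":5},
    {"tx":-24.4,"ty":-6.5,"tz":0.6,"turn":-0.0776,"jaw":5},
    {"tx":-23.8,"ty":-8.4,"tz":0.6,"turn":-0.0776,"jaw":5},
    {"tx":0,"ty":0,"tz":0,"turn":0,"jaw":5},
    {"tx":0,"ty":0,"tz":0,"turn":0,"jaw":5},
  ],
  force=30,
)

```text
t: 12.38
position: [0.4416, -0.2834, 0.2]
eef_rot: [[0.069, 0.998, -0.0], [0.998, -0.069, 0.001], [0.001, -0.0, -1.0]]
wrist_force: [-0.2, 0.2, -2.5]
width: 0.0161
```

```bash
python3 -c "
from h import *
plan(.4412,-.2838,.118,86.05,3)"; python3 b.py
```

```text
t 12.38 at [ 441.6 -283.4  200. ] yaw 86.02 F [-0.2  0.2 -2.5] w 16.1 q [-42.  16.  -7.  68.   0.  52.]
{"tx":-0.2,"ty":-0.1,"tz":27.3,"turn":-0.0002},{"tx":-0.2,"ty":-0.1,"tz":27.3,"turn":-0.0002},{"tx":-0.2,"ty":-0.1,"tz":27.3,"turn":-0.0002},
t 12.38 [ 0.4416 -0.2834  0.2   ] F [-0.2  0.2 -2.5] M [-0.11  0.02 -0.02] w 16.1
side blue [([385, 176, 4, 5, 14], [386.4, 177.4]), ([344, 211, 8, 5, 29], [347.4, 213.3])]
side green [([386, 106, 8, 32, 207], [389.6, 121.9])]
0 tip [390.3 148.9] front green [390.  128.2]; 15 tip [388.1 167.1] front green [389.3 134.2]; 25 tip [386.7 176.7] front green [388.9 137.5]; 35 tip [385.5 183.9] front green [388.5 140.2]; 45 tip [384.5 188.7] front green [388.1 142.3]; 
top blue [([408, 257, 7, 9, 53], [411.0, 260.9]), ([432, 302, 6, 5, 19], [434.9, 304.3])]
top green [([493, 305, 46, 12, 398], [514.7, 310.6])]
0 tip [426.9 305.5] front green [492.8 308.6]; 15 tip [424.1 303.6] front green [490.6 307.8]; 25 tip [425.9 302.7] front green [490.6 307.5]; 35 tip [430.4 302. ] front green [491.6 307.2]; 45 tip [437.3 301.6] front green [493.6 306.9];
```

Emit:
send_rows(
  deltas=[
    {"tx":-0.4,"ty":-0.4,"tz":27.3,"turn":0,"jaw":5},
    {"tx":0,"ty":0,"tz":27.3,"turn":0,"jaw":5},
    {"tx":0,"ty":0,"tz":27,"turn":0,"jaw":5},
    {"tx":0,"ty":0,"tz":8,"turn":0,"jaw":5},
    {"tx":0,"ty":0,"tz":8,"turn":0,"jaw":5},
    {"tx":0,"ty":0,"tz":8,"turn":0,"jaw":5},
  ],
  force=20,
)

```text
t: 13.22
position: [0.4415, -0.2848, 0.0952]
eef_rot: [[0.069, 0.998, 0.001], [0.998, -0.069, -0.001], [-0.001, 0.001, -1.0]]
wrist_force: [0.0, -0.7, 4.6]
width: 0.0159
```

```bash
python3 b.py
```

```text
t 13.22 [ 0.4415 -0.2848  0.0952] F [ 0.  -0.7  4.6] M [ 0.25 -0.23 -0.07] w 15.9
side blue [([344, 211, 8, 5, 29], [347.4, 213.3]), ([380, 213, 4, 6, 17], [381.8, 215.2])]
side green [([381, 150, 8, 29, 182], [384.8, 164.7])]
0 tip [384.9 195.6] front green [385.1 172.3]; 15 tip [383.  211.3] front green [384.4 177.5]; 25 tip [381.8 219.2] front green [384.1 180.4]; 35 tip [380.8 225. ] front green [383.7 182.6]; 45 tip [380.  228.5] front green [383.4 184.1]; 
top blue [([408, 257, 7, 9, 54], [411.0, 260.9]), ([416, 298, 5, 5, 17], [418.4, 299.8])]
top green [([471, 300, 38, 11, 299], [488.7, 305.4])]
0 tip [413.4 300.8] front green [471.7 303.5]; 15 tip [411.5 299.3] front green [470.1 302.9]; 25 tip [413.5 298.6] front green [470.3 302.6]; 35 tip [417.8 298.1] front green [471.4 302.4]; 45 tip [424.3 297.8] front green [473.3 302.2];
```

Emit:
send_rows(
  deltas=[
    {"tx":0,"ty":0,"tz":10,"turn":0,"jaw":5},
    {"tx":0,"ty":0,"tz":10,"turn":0,"jaw":5},
    {"tx":0,"ty":0,"tz":10,"turn":0,"jaw":5},
    {"tx":0,"ty":0,"tz":10,"turn":0,"jaw":5},
    {"tx":0,"ty":0,"tz":8,"turn":0,"jaw":5},
    {"tx":0,"ty":0,"tz":0,"turn":0,"jaw":5},
  ],
  force=20,
)

```text
t: 14.08
position: [0.4406, -0.2842, 0.0461]
eef_rot: [[0.069, 0.998, -0.001], [0.998, -0.069, 0.001], [0.001, -0.001, -1.0]]
wrist_force: [1.6, -1.1, 1.6]
width: 0.0165
```

```bash
python3 b.py
```

```text
t 14.07 [ 0.4406 -0.2842  0.0461] F [ 1.6 -1.1  1.6] M [-0.04 -0.08 -0.03] w 16.5
side blue [([344, 211, 8, 6, 31], [347.5, 213.4]), ([380, 215, 4, 5, 16], [381.7, 216.8])]
side green [([380, 172, 7, 19, 114], [383.3, 181.2])]
0 tip [383.  215.7] front green [383.3 191.4]; 15 tip [381.2 230.3] front green [382.7 196.4]; 25 tip [380.1 237.6] front green [382.4 199. ]; 35 tip [379.2 242.8] front green [382. 201.]; 45 tip [378.4 245.8] front green [381.8 202.3]; 
top blue [([408, 257, 7, 9, 53], [411.0, 260.9]), ([409, 298, 6, 5, 22], [411.9, 299.7])]
top green [([464, 299, 33, 10, 261], [479.6, 303.6])]
0 tip [407.5 299.4] front green [462.8 301.9]; 15 tip [405.9 298. ] front green [461.4 301.4]; 25 tip [408.  297.4] front green [461.7 301.1]; 35 tip [412.3 296.9] front green [462.7 300.9]; 45 tip [418.5 296.6] front green [464.7 300.8];
```

Emit:
send_rows(
  deltas=[
    {"tx":0,"ty":0,"tz":5,"turn":0,"jaw":5},
    {"tx":0,"ty":0,"tz":3,"turn":0,"jaw":5},
    {"tx":0,"ty":0,"tz":1,"turn":0,"jaw":5},
    {"tx":0,"ty":0,"tz":0,"turn":0,"jaw":5},
  ],
  force=20,
)

```text
t: 14.68
position: [0.4418, -0.2849, 0.0385]
eef_rot: [[0.069, 0.998, 0.002], [0.998, -0.069, -0.001], [-0.001, 0.002, -1.0]]
wrist_force: [2.3, -1.1, 13.8]
width: 0.0162
```

```bash
python3 b.py | head -3; python3 g.py
```

```text
t 14.68 [ 0.4418 -0.2849  0.0385] F [ 2.3 -1.1 13.8] M [ 0.21 -0.38 -0.08] w 16.2
side blue [([344, 211, 8, 6, 31], [347.5, 213.4]), ([381, 214, 4, 5, 15], [382.2, 216.1])]
side green [([380, 175, 6, 17, 92], [382.6, 183.3])]
t 14.78 [ 0.4418 -0.2849  0.0385] F [ 1.8 -1.2 13.2] M [ 0.14 -0.39 -0.03] w 16.0
wrist green bbox u 299-349 v 194-407
u top 323.8 bottom 324.0, width near front 50
0 207/413; 5 202/417; 10 198/420; 15 196/423; 20 195/425; 25 195/426; 30 196/427; 35 198/427; 40 201/426; 45 205/424; 50 209/421; 55 213/417;
```

Emit:
send_rows(
  deltas=[
    {"tx":0,"ty":0,"tz":0,"turn":0,"jaw":5},
    {"tx":0,"ty":0,"tz":-15,"turn":0,"jaw":5},
    {"tx":0,"ty":0,"tz":-35,"turn":0,"jaw":5},
    {"tx":0,"ty":0,"tz":-45,"turn":0,"jaw":5},
    {"tx":0,"ty":0,"tz":-30,"turn":0,"jaw":5},
    {"tx":0,"ty":0,"tz":0,"turn":0,"jaw":5},
  ],
  force=60,
)

```text
t: 15.58
position: [0.4414, -0.2847, 0.1639]
eef_rot: [[0.069, 0.998, 0.002], [0.998, -0.069, -0.002], [-0.001, 0.002, -1.0]]
wrist_force: [0.8, 0.8, -2.6]
width: 0.0164
```

```bash
python3 b.py; python3 -c "
from h import *
plan(.364,.064,.16,76.5,10)"
```

```text
t 15.57 [ 0.4414 -0.2847  0.1639] F [ 0.8  0.8 -2.6] M [-0.12  0.01 -0.01] w 16.4
side blue [([387, 165, 4, 5, 17], [388.4, 166.9]), ([344, 211, 8, 5, 29], [347.4, 213.3])]
side green [([385, 126, 7, 16, 99], [388.2, 134.1])]
0 tip [388.5 165.7] front green [388.3 143.8]; 15 tip [386.3 182.9] front green [387.6 149.6]; 25 tip [385.  191.8] front green [387.2 152.7]; 35 tip [383.9 198.5] front green [386.8 155.3]; 45 tip [383.  202.8] front green [386.5 157.1]; 
top blue [([408, 257, 7, 9, 54], [411.0, 260.9]), ([423, 303, 7, 6, 34], [426.3, 305.6])]
top green [([486, 304, 42, 11, 371], [505.3, 309.3])]
0 tip [422.3 303.9] front green [485.4 306.8]; 15 tip [419.8 302.2] front green [483.5 306.1]; 25 tip [421.7 301.3] front green [483.5 305.8]; 35 tip [426.2 300.7] front green [484.5 305.5]; 45 tip [432.9 300.3] front green [486.5 305.3]; 
t 15.68 at [ 440.5 -284.   161.6] yaw 86.06 F [-1.2  0.7 -2. ] w 16.3 q [-42.  17. -11.  62.   0.  52.]
{"tx":34.2,"ty":-10.0,"tz":0.2,"turn":0.0167},{"tx":34.0,"ty":-10.6,"tz":0.2,"turn":0.0167},{"tx":33.8,"ty":-11.2,"tz":0.2,"turn":0.0167},{"tx":33.6,"ty":-11.7,"tz":0.2,"turn":0.0167},{"tx":33.4,"ty":-12.3,"tz":0.2,"turn":0.0167},{"tx":33.2,"ty":-12.8,"tz":0.2,"turn":0.0167},{"tx":33.0,"ty":-13.4,"tz":0.2,"turn":0.0167},{"tx":32.8,"ty":-13.9,"tz":0.2,"turn":0.0167},{"tx":32.6,"ty":-14.5,"tz":0.2,"turn":0.0167},{"tx":32.3,"ty":-15.0,"tz":0.2,"turn":0.0167},
```

Emit:
send_rows(
  deltas=[
    {"tx":34.2,"ty":-10,"tz":0.2,"turn":0.0167,"jaw":5},
    {"tx":34,"ty":-10.6,"tz":0.2,"turn":0.0167,"jaw":5},
    {"tx":33.8,"ty":-11.2,"tz":0.2,"turn":0.0167,"jaw":5},
    {"tx":33.6,"ty":-11.7,"tz":0.2,"turn":0.0167,"jaw":5},
    {"tx":33.4,"ty":-12.3,"tz":0.2,"turn":0.0167,"jaw":5},
    {"tx":33.2,"ty":-12.8,"tz":0.2,"turn":0.0167,"jaw":5},
    {"tx":33,"ty":-13.4,"tz":0.2,"turn":0.0167,"jaw":5},
    {"tx":32.8,"ty":-13.9,"tz":0.2,"turn":0.0167,"jaw":5},
    {"tx":32.6,"ty":-14.5,"tz":0.2,"turn":0.0167,"jaw":5},
    {"tx":32.3,"ty":-15,"tz":0.2,"turn":0.0167,"jaw":5},
  ],
)

```text
t: 16.92
position: [0.3631, 0.0646, 0.1593]
eef_rot: [[0.234, 0.972, -0.003], [0.972, -0.234, 0.0], [-0.0, -0.003, -1.0]]
wrist_force: [0.1, -0.2, -1.8]
width: 0.0161
```

Emit:
send_rows(
  deltas=[
    {"tx":0,"ty":0,"tz":22,"turn":0,"jaw":5},
    {"tx":0,"ty":0,"tz":30,"turn":0,"jaw":5},
    {"tx":0,"ty":0,"tz":15,"turn":0,"jaw":5},
    {"tx":0,"ty":0,"tz":0,"turn":0,"jaw":5},
    {"tx":0,"ty":0,"tz":0,"turn":0,"jaw":5},
  ],
)

```text
t: 17.55
position: [0.3643, 0.0635, 0.0937]
eef_rot: [[0.234, 0.972, -0.001], [0.972, -0.234, 0.0], [-0.0, -0.001, -1.0]]
wrist_force: [-0.4, 0.8, -2.2]
width: 0.016
```

```bash
python3 - <<'E'
from h import *
import cv2
np.set_printoptions(precision=4,suppress=True)
plan(.3924,.1807,.0933,76.5,5)
s=ctrl.sense();p=np.array(s["position"]);R=np.array(s["eef_rot"]);t=p-R[:,2]*.0167+R[:,0]*.1577
print("tip pred",t,proj("top",t),proj("side",t)); f=[.4292,.334,.11];l=[.4292,.334,.195];print("focus",proj("top",f),proj("side",f),"lens",proj("top",l),proj("side",l))
a=ctrl.snapshot("top");b=ctrl.snapshot("side");cv2.imwrite("pics/top5.png",a);cv2.imwrite("pics/side5.png",b)
o=np.zeros((600,800,3),np.uint8)
A=a[260:360,80:280];o[:200,:400]=cv2.resize(A,(400,200),interpolation=cv2.INTER_CUBIC)
o[200:600,:400]=cv2.resize(a[277:317,190:230],(400,400),interpolation=cv2.INTER_CUBIC)
o[:,400:]=cv2.resize(b[180:480,350:550],(400,600),interpolation=cv2.INTER_CUBIC)
cv2.imwrite("pics/m1.png",np.uint8(np.clip(o*1.3,0,255)))
for n,im in(("top",a),("side",b)):
    im=im.astype(int);m=(im[:,:,0]>im[:,:,2]+35)&(im[:,:,0]>im[:,:,1]+35)
    k,lab,st,ce=cv2.connectedComponentsWithStats(m.astype(np.uint8));print(n,[(st[i].tolist(),ce[i].round(1).tolist()) for i in range(1,k) if st[i,4]>3])
E
```

```text
t 17.55 at [364.3  63.5  93.7] yaw 76.48 F [-0.4  0.8 -2.2] w 16.0 q [ -3.   6. -38.  46.   0. 101.]
{"tx":24.1,"ty":-0.0,"tz":0.1,"turn":-0.0001},{"tx":24.1,"ty":-0.0,"tz":0.1,"turn":-0.0001},{"tx":24.1,"ty":-0.0,"tz":0.1,"turn":-0.0001},{"tx":24.1,"ty":-0.0,"tz":0.1,"turn":-0.0001},{"tx":24.1,"ty":-0.0,"tz":0.1,"turn":-0.0001},
tip pred [0.4011 0.2168 0.1104] (np.float64(225.47468820325162), np.float64(333.8923218558688)) (np.float64(434.3721141685496), np.float64(312.41882114517244))
focus (np.float64(160.1618109298754), np.float64(319.7669600357058)) (np.float64(426.25897420844626), np.float64(375.41481366273734)) lens (np.float64(145.11505798545267), np.float64(325.5646802635531)) (np.float64(437.2779131173528), np.float64(329.2685771186175))
top [([408, 257, 7, 9, 54], [411.0, 260.9]), ([226, 333, 6, 5, 22], [228.9, 335.0])]
side [([630, 6, 10, 25, 131], [636.2, 21.8]), ([344, 211, 8, 5, 29], [347.4, 213.3])]
```

View pics/m1.png

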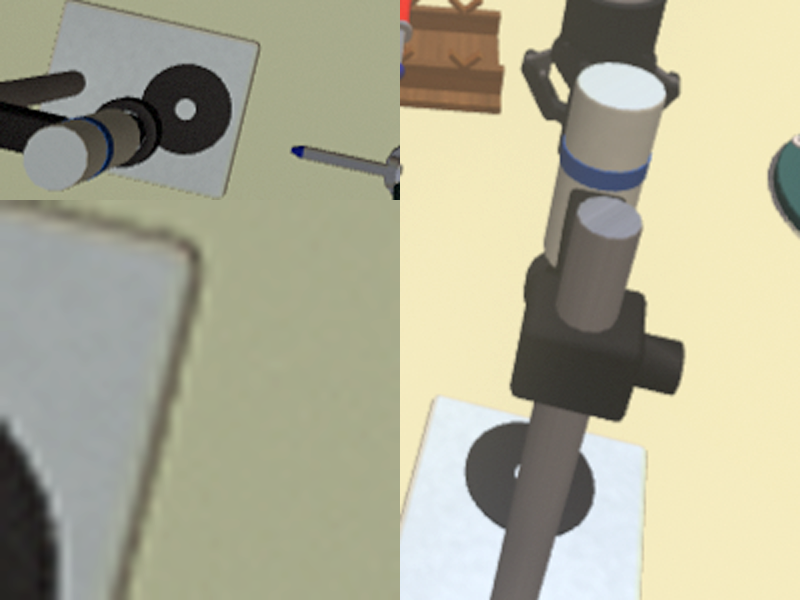

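Emit:
send_rows(
  deltas=[
    {"tx":0,"ty":30,"tz":0,"turn":0,"jaw":5},
    {"tx":0,"ty":30,"tz":0,"turn":0,"jaw":5},
    {"tx":0,"ty":0,"tz":0,"turn":0,"jaw":5},
    {"tx":0,"ty":0,"tz":0,"turn":0,"jaw":5},
  ],
)

```text
t: 18.15
position: [0.4222, 0.0495, 0.0937]
eef_rot: [[0.234, 0.972, -0.0], [0.972, -0.234, 0.0], [-0.0, -0.0, -1.0]]
wrist_force: [-0.7, -0.3, -1.0]
width: 0.0161
```

```bash
cat > tp.py <<'E'
from h import *
import cv2
np.set_printoptions(precision=4,suppress=True)
s=ctrl.sense();p=np.array(s["position"]);R=np.array(s["eef_rot"])
print("TCP",p,"yaw %.2f"%np.degrees(np.arctan2(R[1,0],R[0,0])),"t",s["t"])
g=p-R[:,2]*.0167;r=[]
mid=g+R[:,0]*(.0677+.083)
for n in("top","side"):
    im=ctrl.snapshot(n).astype(int);m=(im[:,:,0]>im[:,:,2]+30)&(im[:,:,0]>im[:,:,1]+30)
    q=np.array(proj(n,mid));k,lab,st,ce=cv2.connectedComponentsWithStats(m.astype(np.uint8))
    i=min(range(1,k),key=lambda i:np.hypot(*(ce[i]-q)) if st[i,4]>3 else 1e9);r.append(ray(n,*ce[i]))
    # endpoints along projected axis
    print(n,"blue",st[i].tolist(),ce[i],"pred level",q, "grad px/deg",(np.array(proj(n,mid-[0,0,.00263]))-q))
if r:t=tri(r);print("blue centre",t,"pred",mid,"diff fwd/right/up mm",[round(float((t-mid)@v)*1e3,1) for v in(R[:,0],R[:,1],-R[:,2])])
E
python3 tp.py; python3 g.py | head -3
```

```text
TCP [0.4222 0.0495 0.0937] yaw 76.48 t 18.15
top blue [233, 301, 6, 5, 24] [235.9583 302.75  ] pred level [236.5065 302.2116] grad px/deg [ 0.1972 -0.1105]
side blue [392, 302, 7, 8, 39] [395.     305.6154] pred level [395.4073 301.1995] grad px/deg [-0.196   1.2639]
blue centre [0.4567 0.198  0.103 ] pred [0.4575 0.1961 0.1104] diff fwd/right/up mm [1.7, -1.2, -7.4]
t 18.25 [0.4221 0.0496 0.0938] F [-0.1 -0.  -2.6] M [-0.12  0.06  0.06] w 16.0
wrist green bbox u 299-347 v 192-408
u top 323.1 bottom 324.0, width near front 47
```

```bash
python3 -c "
from h import *
plan(.4428,-.2588,.12,86.05,9)"
```

```text
t 18.30 at [422.1  49.6  93.8] yaw 76.50 F [ 0.2  0.1 -1.7] w 16.3 q [ -4.  11. -32.  48.   0.  99.]
{"tx":-32.8,"ty":10.2,"tz":-2.9,"turn":-0.0185},{"tx":-33.0,"ty":9.6,"tz":-2.9,"turn":-0.0185},{"tx":-33.1,"ty":9.0,"tz":-2.9,"turn":-0.0185},{"tx":-33.3,"ty":8.4,"tz":-2.9,"turn":-0.0185},{"tx":-33.5,"ty":7.8,"tz":-2.9,"turn":-0.0185},{"tx":-33.6,"ty":7.2,"tz":-2.9,"turn":-0.0185},{"tx":-33.7,"ty":6.5,"tz":-2.9,"turn":-0.0185},{"tx":-33.8,"ty":5.9,"tz":-2.9,"turn":-0.0185},{"tx":-33.9,"ty":5.3,"tz":-2.9,"turn":-0.0185},
```

Emit:
send_rows(
  deltas=[
    {"tx":-32.8,"ty":10.2,"tz":-2.9,"turn":-0.0185,"jaw":5},
    {"tx":-33,"ty":9.6,"tz":-2.9,"turn":-0.0185,"jaw":5},
    {"tx":-33.1,"ty":9,"tz":-2.9,"turn":-0.0185,"jaw":5},
    {"tx":-33.3,"ty":8.4,"tz":-2.9,"turn":-0.0185,"jaw":5},
    {"tx":-33.5,"ty":7.8,"tz":-2.9,"turn":-0.0185,"jaw":5},
    {"tx":-33.6,"ty":7.2,"tz":-2.9,"turn":-0.0185,"jaw":5},
    {"tx":-33.7,"ty":6.5,"tz":-2.9,"turn":-0.0185,"jaw":5},
    {"tx":-33.8,"ty":5.9,"tz":-2.9,"turn":-0.0185,"jaw":5},
    {"tx":-33.9,"ty":5.3,"tz":-2.9,"turn":-0.0185,"jaw":5},
    {"tx":0,"ty":0,"tz":0,"turn":0,"jaw":5},
  ],
)

```text
t: 19.55
position: [0.4434, -0.2606, 0.1199]
eef_rot: [[0.071, 0.997, 0.001], [0.997, -0.071, -0.001], [-0.001, 0.001, -1.0]]
wrist_force: [0.0, 0.3, -1.3]
width: 0.0161
```

```bash
python3 tp.py;python3 -c "
from h import *
plan(.4428,-.2588,.0365,86.05,1)"
```

```text
TCP [ 0.4434 -0.2606  0.1199] yaw 85.92 t 19.55
top blue [404, 300, 7, 6, 29] [407.3448 302.3103] pred level [408.5879 301.1444] grad px/deg [-0.311  -0.1101]
side blue [384, 190, 5, 6, 21] [385.9048 192.0952] pred level [385.8447 188.3914] grad px/deg [-0.1325  1.1413]
blue centre [ 0.4523 -0.1097  0.1283] pred [ 0.4541 -0.1103  0.1365] diff fwd/right/up mm [0.4, -1.8, -8.2]
t 19.65 at [ 442.9 -258.4  119.7] yaw 85.99 F [ 0.1  0.4 -1.4] w 15.9 q [-39.  17. -17.  55.   0.  55.]
{"tx":-0.4,"ty":-0.1,"tz":83.2,"turn":-0.0010},
```

Emit:
send_rows(
  deltas=[
    {"tx":0,"ty":0,"tz":35,"turn":0,"jaw":5},
    {"tx":0,"ty":0,"tz":30,"turn":0,"jaw":5},
    {"tx":0,"ty":0,"tz":10,"turn":0,"jaw":5},
    {"tx":0,"ty":0,"tz":5,"turn":0,"jaw":5},
    {"tx":0,"ty":0,"tz":4,"turn":0,"jaw":5},
    {"tx":0,"ty":0,"tz":0,"turn":0,"jaw":5},
  ],
  force=20,
)

```text
t: 20.4
position: [0.4437, -0.259, 0.0364]
eef_rot: [[0.069, 0.998, 0.001], [0.998, -0.069, -0.0], [-0.0, 0.001, -1.0]]
wrist_force: [1.2, 1.9, 3.6]
width: 0.016
```

```bash
python3 tp.py;python3 g.py|head -3
```

```text
TCP [ 0.4437 -0.259   0.0364] yaw 86.03 t 20.4
top blue [395, 298, 7, 4, 23] [398.4783 299.4348] pred level [398.7291 297.9179] grad px/deg [-0.2572 -0.0918]
side blue [380, 220, 5, 5, 19] [382.2105 222.    ] pred level [381.8479 223.2865] grad px/deg [-0.1198  1.0313]
blue centre [ 0.4527 -0.1074  0.0571] pred [ 0.4542 -0.1087  0.053 ] diff fwd/right/up mm [1.2, -1.5, 4.1]
t 20.50 [ 0.4437 -0.2591  0.0363] F [0.5 1.3 3. ] M [ 0.75 -0.28 -0.11] w 16.1
wrist green bbox u 298-349 v 194-405
u top 323.8 bottom 324.0, width near front 51
```

Emit:
send_rows(
  deltas=[
    {"tx":0,"ty":0,"tz":0,"turn":0,"jaw":5},
    {"tx":0,"ty":0,"tz":0,"turn":0,"jaw":5},
    {"tx":0,"ty":0,"tz":-15,"turn":0,"jaw":5},
    {"tx":0,"ty":0,"tz":-35,"turn":0,"jaw":5},
    {"tx":0,"ty":0,"tz":-34,"turn":0,"jaw":5},
    {"tx":0,"ty":0,"tz":0,"turn":0,"jaw":5},
    {"tx":0,"ty":0,"tz":0,"turn":0,"jaw":5},
  ],
  force=80,
)

```text
t: 21.42
position: [0.4428, -0.2588, 0.1189]
eef_rot: [[0.069, 0.998, -0.001], [0.998, -0.069, 0.0], [0.0, -0.001, -1.0]]
wrist_force: [-0.6, -0.1, -1.7]
width: 0.0158
```

```bash
python3 tp.py;python3 g.py|head -3
```

```text
TCP [ 0.4428 -0.2588  0.1189] yaw 86.02 t 21.425
top blue [403, 301, 7, 5, 28] [406.3214 303.0714] pred level [407.4902 301.5714] grad px/deg [-0.3075 -0.1113]
side blue [385, 189, 5, 5, 18] [386.7778 190.9444] pred level [386.242  189.2211] grad px/deg [-0.1332  1.141 ]
blue centre [ 0.4512 -0.107   0.1326] pred [ 0.4533 -0.1085  0.1356] diff fwd/right/up mm [1.3, -2.2, -3.1]
t 21.52 [ 0.4427 -0.2586  0.1186] F [ 0.3 -0.5 -2.4] M [-0.13 -0.03 -0.01] w 15.5
wrist green bbox u 298-348 v 192-406
u top 323.3 bottom 324.0, width near front 50
```

Emit:
send_rows(
  deltas=[
    {"tx":0,"ty":0,"tz":35,"turn":0,"jaw":5},
    {"tx":0,"ty":0,"tz":30,"turn":0,"jaw":5},
    {"tx":0,"ty":0,"tz":10,"turn":0,"jaw":5},
    {"tx":0,"ty":0,"tz":5,"turn":0,"jaw":5},
    {"tx":0,"ty":0,"tz":4.3,"turn":0,"jaw":5},
    {"tx":0,"ty":0,"tz":0,"turn":0,"jaw":5},
  ],
  force=20,
)

```text
t: 22.32
position: [0.4439, -0.2593, 0.0361]
eef_rot: [[0.069, 0.998, 0.001], [0.998, -0.069, -0.001], [-0.001, 0.001, -1.0]]
wrist_force: [0.5, -0.0, 4.5]
width: 0.0159
```

Emit:
send_rows(
  deltas=[
    {"tx":0,"ty":0,"tz":0,"turn":0,"jaw":5},
    {"tx":0,"ty":0,"tz":0,"turn":0,"jaw":5},
    {"tx":0,"ty":0,"tz":-15,"turn":0,"jaw":5},
    {"tx":0,"ty":0,"tz":-35,"turn":0,"jaw":5},
    {"tx":0,"ty":0,"tz":-34,"turn":0,"jaw":5},
    {"tx":0,"ty":0,"tz":0,"turn":0,"jaw":5},
    {"tx":0,"ty":0,"tz":0,"turn":0,"jaw":5},
  ],
  force=80,
)

```text
t: 23.2
position: [0.4428, -0.2587, 0.1187]
eef_rot: [[0.069, 0.998, -0.001], [0.998, -0.069, 0.001], [0.0, -0.001, -1.0]]
wrist_force: [-1.0, 0.5, -1.8]
width: 0.0157
```

```bash
python3 tp.py;python3 -c "
from h import *
plan(.364,.064,.1,76.5,10)"
```

```text
TCP [ 0.4428 -0.2587  0.1187] yaw 86.02 t 23.2
top blue [403, 301, 7, 5, 28] [406.3214 303.0714] pred level [407.3926 301.5688] grad px/deg [-0.3071 -0.1113]
side blue [384, 189, 6, 5, 20] [386.5 191.2] pred level [386.2399 189.3379] grad px/deg [-0.1332  1.1408]
blue centre [ 0.4515 -0.1072  0.1319] pred [ 0.4533 -0.1083  0.1354] diff fwd/right/up mm [1.0, -1.9, -3.6]
t 23.30 at [ 442.7 -258.5  118.3] yaw 86.02 F [ 0.  -1.  -1.6] w 15.3 q [-39.  18. -18.  55.  -0.  55.]
{"tx":31.6,"ty":-10.1,"tz":1.8,"turn":0.0166},{"tx":31.5,"ty":-10.6,"tz":1.8,"turn":0.0166},{"tx":31.3,"ty":-11.1,"tz":1.8,"turn":0.0166},{"tx":31.1,"ty":-11.7,"tz":1.8,"turn":0.0166},{"tx":30.9,"ty":-12.2,"tz":1.8,"turn":0.0166},{"tx":30.7,"ty":-12.7,"tz":1.8,"turn":0.0166},{"tx":30.5,"ty":-13.2,"tz":1.8,"turn":0.0166},{"tx":30.2,"ty":-13.7,"tz":1.8,"turn":0.0166},{"tx":30.0,"ty":-14.2,"tz":1.8,"turn":0.0166},{"tx":29.8,"ty":-14.7,"tz":1.8,"turn":0.0166},
```

Emit:
send_rows(
  deltas=[
    {"tx":0,"ty":0,"tz":35,"turn":0,"jaw":5},
    {"tx":0,"ty":0,"tz":30,"turn":0,"jaw":5},
    {"tx":0,"ty":0,"tz":12,"turn":0,"jaw":5},
    {"tx":0,"ty":0,"tz":5,"turn":0,"jaw":5},
    {"tx":0,"ty":0,"tz":4.5,"turn":0,"jaw":5},
    {"tx":0,"ty":0,"tz":0,"turn":0,"jaw":5},
  ],
  force=20,
)

```text
t: 24.05
position: [0.4439, -0.2593, 0.0337]
eef_rot: [[0.069, 0.998, 0.001], [0.998, -0.069, -0.001], [-0.001, 0.001, -1.0]]
wrist_force: [1.6, 0.1, 2.7]
width: 0.0155
```

Emit:
send_rows(
  deltas=[
    {"tx":0,"ty":0,"tz":0,"turn":0,"jaw":5},
    {"tx":0,"ty":0,"tz":0,"turn":0,"jaw":5},
    {"tx":0,"ty":0,"tz":-15,"turn":0,"jaw":5},
    {"tx":0,"ty":0,"tz":-35,"turn":0,"jaw":5},
    {"tx":0,"ty":0,"tz":-34,"turn":0,"jaw":5},
    {"tx":0,"ty":0,"tz":0,"turn":0,"jaw":5},
    {"tx":0,"ty":0,"tz":0,"turn":0,"jaw":5},
  ],
  force=80,
)

```text
t: 24.92
position: [0.4428, -0.2587, 0.1162]
eef_rot: [[0.069, 0.998, -0.001], [0.998, -0.069, 0.0], [0.0, -0.001, -1.0]]
wrist_force: [0.4, -0.3, -1.4]
width: 0.0155
```

```bash
python3 tp.py;python3 -c "
from h import *
plan(.364,.064,.1,76.5,10)"
```

```text
TCP [ 0.4428 -0.2587  0.1162] yaw 86.03 t 24.925
top blue [403, 302, 7, 5, 29] [406.4828 303.8966] pred level [407.0977 301.4662] grad px/deg [-0.3054 -0.1107]
side blue [385, 188, 5, 5, 17] [387.     189.6471] pred level [386.1169 190.4092] grad px/deg [-0.1328  1.1373]
blue centre [ 0.4506 -0.1066  0.1358] pred [ 0.4533 -0.1083  0.133 ] diff fwd/right/up mm [1.5, -2.8, 2.8]
t 25.02 at [ 442.7 -258.5  115.9] yaw 86.02 F [ 0.4  0.3 -2.9] w 15.6 q [-39.  18. -18.  55.  -0.  55.]
{"tx":31.6,"ty":-10.1,"tz":1.6,"turn":0.0166},{"tx":31.5,"ty":-10.6,"tz":1.6,"turn":0.0166},{"tx":31.3,"ty":-11.1,"tz":1.6,"turn":0.0166},{"tx":31.1,"ty":-11.7,"tz":1.6,"turn":0.0166},{"tx":30.9,"ty":-12.2,"tz":1.6,"turn":0.0166},{"tx":30.7,"ty":-12.7,"tz":1.6,"turn":0.0166},{"tx":30.5,"ty":-13.2,"tz":1.6,"turn":0.0166},{"tx":30.2,"ty":-13.7,"tz":1.6,"turn":0.0166},{"tx":30.0,"ty":-14.2,"tz":1.6,"turn":0.0166},{"tx":29.8,"ty":-14.7,"tz":1.6,"turn":0.0166},
```

```bash
python3 -c "
from h import *
plan(.4222,.0495,.0935,76.5,9)"
```

```text
t 25.02 at [ 442.7 -258.5  115.9] yaw 86.02 F [ 0.4  0.3 -2.9] w 15.6 q [-39.  18. -18.  55.  -0.  55.]
{"tx":34.0,"ty":-4.6,"tz":2.5,"turn":0.0185},{"tx":33.9,"ty":-5.3,"tz":2.5,"turn":0.0185},{"tx":33.8,"ty":-5.9,"tz":2.5,"turn":0.0185},{"tx":33.7,"ty":-6.5,"tz":2.5,"turn":0.0185},{"tx":33.5,"ty":-7.1,"tz":2.5,"turn":0.0185},{"tx":33.4,"ty":-7.8,"tz":2.5,"turn":0.0185},{"tx":33.3,"ty":-8.4,"tz":2.5,"turn":0.0185},{"tx":33.1,"ty":-9.0,"tz":2.5,"turn":0.0185},{"tx":32.9,"ty":-9.6,"tz":2.5,"turn":0.0185},
```

Emit:
send_rows(
  deltas=[
    {"tx":34,"ty":-4.6,"tz":0,"turn":0.0185,"jaw":5},
    {"tx":33.9,"ty":-5.3,"tz":0,"turn":0.0185,"jaw":5},
    {"tx":33.8,"ty":-5.9,"tz":0,"turn":0.0185,"jaw":5},
    {"tx":33.7,"ty":-6.5,"tz":2.5,"turn":0.0185,"jaw":5},
    {"tx":33.5,"ty":-7.1,"tz":4,"turn":0.0185,"jaw":5},
    {"tx":33.4,"ty":-7.8,"tz":4,"turn":0.0185,"jaw":5},
    {"tx":33.3,"ty":-8.4,"tz":4,"turn":0.0185,"jaw":5},
    {"tx":33.1,"ty":-9,"tz":4,"turn":0.0185,"jaw":5},
    {"tx":32.9,"ty":-9.6,"tz":4,"turn":0.0185,"jaw":5},
    {"tx":0,"ty":0,"tz":0,"turn":0,"jaw":5},
  ],
)

```text
t: 26.28
position: [0.4217, 0.0507, 0.0935]
eef_rot: [[0.231, 0.973, -0.002], [0.973, -0.231, 0.0], [-0.0, -0.002, -1.0]]
wrist_force: [0.1, 0.3, -2.4]
width: 0.0156
```

Emit:
send_rows(
  deltas=[
    {"tx":0,"ty":0,"tz":0,"turn":0,"jaw":5},
  ],
)

```text
t: 26.4
position: [0.4227, 0.0488, 0.0941]
eef_rot: [[0.233, 0.972, -0.001], [0.972, -0.233, -0.0], [-0.0, -0.001, -1.0]]
wrist_force: [0.3, 0.0, -1.9]
width: 0.0154
```

```bash
python3 tp.py; python3 - <<'E'
from h import *
import cv2
# sub-pixel extent of the blued cone in the top and side views: 12 mm long, ends at the tip
s=ctrl.sense();p=np.array(s["position"]);R=np.array(s["eef_rot"]);g=p-R[:,2]*.0167
a=ctrl.snapshot("top");b=ctrl.snapshot("side")
t=g+R[:,0]*.1577;o=np.zeros((400,800,3),np.uint8)
for n,im,x0 in(("top",a,0),("side",b,400)):
    u,v=map(int,proj(n,t));print(n,"origin of crop",u-20,v-20,"pred tip",proj(n,t));o[:,x0:x0+400]=cv2.resize(im[v-20:v+20,u-20:u+20],(400,400),interpolation=cv2.INTER_CUBIC)
cv2.imwrite("pics/m2.png",np.uint8(np.clip(o*1.3,0,255)))
E
```

```text
TCP [0.4227 0.0488 0.0941] yaw 76.52 t 26.4
top blue [232, 302, 6, 5, 25] [234.88 303.8 ] pred level [236.8545 302.0259] grad px/deg [ 0.1962 -0.11  ]
side blue [393, 297, 7, 8, 40] [396.125 300.625] pred level [395.1689 300.7655] grad px/deg [-0.1954  1.2641]
blue centre [0.456  0.1984 0.1139] pred [0.4578 0.1954 0.1107] diff fwd/right/up mm [2.5, -2.5, 3.2]
top origin of crop 213 280 pred tip (np.float64(233.31917280309366), np.float64(300.97286881617725))
side origin of crop 374 283 pred tip (np.float64(394.17628436003366), np.float64(303.42728254891597))
```

View pics/m2.png

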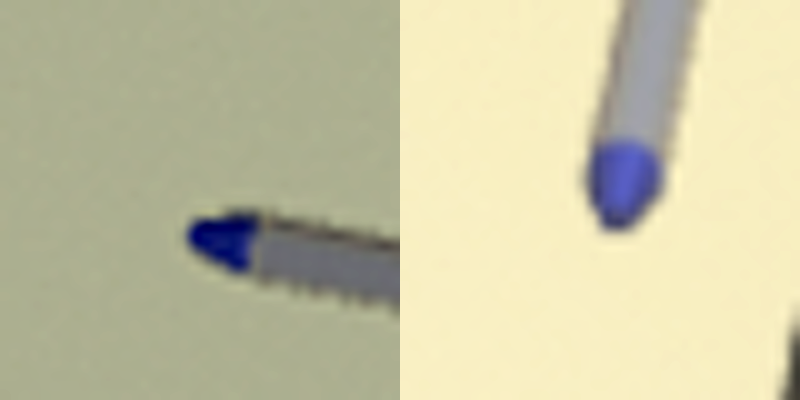

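```bash
python3 - <<'E'
from h import *
np.set_printoptions(precision=4,suppress=True)
s=ctrl.sense();p=np.array(s["position"]);R=np.array(s["eef_rot"]);f=np.array([.4292,.334,.110])
t=tri([ray("top",231.3,302.8),ray("side",395.2,304.9)]);t2=onz("top",231.3,302.8,.112);t3=p-R[:,2]*.0167+R[:,0]*.1577
print("residual",proj("top",t),proj("side",t))
for n,x in(("tri",t),("top z=.112",t2),("kin",t3)):print(n,x,"move tx,ty,tz mm",np.round(R.T@(f-x)*1e3,1))
print(p)
E
```

```text
residual (np.float64(231.35589622367252), np.float64(302.2585962454491)) (np.float64(395.8500957945016), np.float64(304.93359086210273))
tri [0.4577 0.2052 0.1113] move tx,ty,tz mm [118.5 -57.9   1.3]
top z=.112 [0.4568 0.2052 0.112 ] move tx,ty,tz mm [118.7 -57.    2. ]
kin [0.46   0.2017 0.1111] move tx,ty,tz mm [121.4 -61.    1.1]
[0.423  0.0484 0.0944]
```

Emit:
send_rows(
  deltas=[
    {"tx":0,"ty":-29,"tz":1,"turn":0,"jaw":5},
    {"tx":0,"ty":-28.2,"tz":0.8,"turn":0,"jaw":5},
    {"tx":20,"ty":0,"tz":0,"turn":0,"jaw":5},
    {"tx":30,"ty":0,"tz":0,"turn":0,"jaw":5},
    {"tx":30,"ty":0,"tz":0,"turn":0,"jaw":5},
    {"tx":20,"ty":0,"tz":0,"turn":0,"jaw":5},
    {"tx":12,"ty":0,"tz":0,"turn":0,"jaw":5},
    {"tx":6.6,"ty":0,"tz":0,"turn":0,"jaw":5},
    {"tx":0,"ty":0,"tz":0,"turn":0,"jaw":5},
    {"tx":0,"ty":0,"tz":0,"turn":0,"jaw":5},
  ],
)

```text
t: 27.85
position: [0.3948, 0.1773, 0.0927]
eef_rot: [[0.234, 0.972, -0.0], [0.972, -0.234, -0.0], [-0.0, -0.0, -1.0]]
wrist_force: [0.8, 1.2, -1.5]
width: 0.0155
```

```bash
python3 - <<'E'
from h import *
import cv2
np.set_printoptions(precision=4,suppress=True)
for i in range(3):
    s=ctrl.sense();p=np.array(s["position"]);R=np.array(s["eef_rot"])
    tgt=np.array([.4229,.0486,.0943])+R@np.array([.1186,-.0572,.0018])
    print(s["t"],p,"F",np.round(s["wrist_force"],1),"remaining tx,ty,tz",np.round(R.T@(tgt-p)*1e3,1))
    im=ctrl.snapshot("top").astype(int)
m=(im[:,:,0]>im[:,:,2]+30)&(im[:,:,0]>im[:,:,1]+30);k,lab,st,ce=cv2.connectedComponentsWithStats(m.astype(np.uint8));print([(st[i].tolist(),ce[i].round(1)) for i in range(1,k) if st[i,4]>2])
f=np.array([.4292,.334,.110]);print("focus px",proj("top",f),"6.5mm behind",proj("top",f-R[:,0]*.0065))
E
```

```text
27.85 [0.3948 0.1773 0.0927] F [ 0.8  1.2 -1.5] remaining tx,ty,tz [0.1 0.2 0.2]
27.9 [0.3949 0.1773 0.0927] F [-0.3  0.3 -1. ] remaining tx,ty,tz [0.1 0.2 0.2]
27.95 [0.3949 0.1774 0.0927] F [ 0.4  0.4 -1.1] remaining tx,ty,tz [-0.   0.2  0.2]
[([408, 257, 7, 9, 54], array([411. , 260.9])), ([160, 319, 7, 6, 28], array([163.2, 321.1])), ([131, 341, 2, 3, 3], array([131.7, 342. ]))]
focus px (np.float64(160.1618109298754), np.float64(319.7669600357058)) 6.5mm behind (np.float64(163.6842944606536), np.float64(320.5328083383273))
```

Emit:
send_rows(
  deltas=[
    {"tx":-0.5,"ty":0.4,"tz":0,"turn":0,"jaw":5},
    {"tx":0,"ty":0,"tz":0,"turn":0,"jaw":5},
    {"tx":0,"ty":0,"tz":0,"turn":0,"jaw":5},
  ],
)

```text
t: 28.38
position: [0.3952, 0.1772, 0.0927]
eef_rot: [[0.234, 0.972, -0.0], [0.972, -0.234, 0.0], [0.0, -0.0, -1.0]]
wrist_force: [-0.7, -0.4, -2.4]
width: 0.0158
```

```bash
python3 - <<'E'
from h import *
import cv2
s=ctrl.sense();im=ctrl.snapshot("top").astype(int);m=(im[:,:,0]>im[:,:,2]+30)&(im[:,:,0]>im[:,:,1]+30);k,lab,st,ce=cv2.connectedComponentsWithStats(m.astype(np.uint8));print([(st[i].tolist(),ce[i].round(1)) for i in range(1,k) if st[i,4]>2])
a=cv2.imread("pics/top0.png").astype(int);d=np.abs(im-a).max(2)>40
for n,(u0,u1,v0,v1) in dict(ring=(268,306,326,366),mic=(115,195,178,222),case=(375,475,125,200),red=(404,515,252,275)).items():print(n,"changed px",d[v0:v1,u0:u1].sum())
print(s["t"],s["position"],s["wrist_force"],np.abs(s["joint_vel"]).max())
E
python3 g.py|head -3
```

```text
[([408, 257, 7, 9, 54], array([411. , 260.9])), ([160, 319, 7, 6, 27], array([163.3, 320.8])), ([131, 341, 2, 3, 3], array([131.7, 342. ]))]
ring changed px 2
mic changed px 0
case changed px 0
red changed px 0
28.375 [0.39524268 0.1771688  0.09268238] [-0.65198781 -0.44147183 -2.37095463] 0.15359501855594387
t 28.43 [0.3952 0.1772 0.0927] F [ 0.1 -0.3 -1.6] M [-0.19  0.02 -0.  ] w 15.5
wrist green bbox u 297-345 v 193-404
u top 321.4 bottom 324.5, width near front 48
```

All checks agree, so I'm handing the job in.

```bash
python3 -c "
from bench import ctrl
print(ctrl.finish_job())"
```

```text
the job is handed in; nothing more can be done
None
```

The job is done and handed in at about 28.5 s. The green gauge went into the guide tube until its collar stopped, with about 15 N along the axis. I drew it right out and it is now held still under the microscope lens.

- **Tilting the gauge:** The tool could not tilt, so I turned the gauge in a light 20 N grip. The tube's lip tipped it down to 35°, and the rack's V notches brought it back to level. It drooped about 3° at first, so I pressed the pin on the front notch three times to correct that.
- **Tip position:** From the top camera, the tip is within about 1 mm of the focus point sideways. Its height could not be seen under the lens. I worked it out from a camera fix just before going in, and it should be about 110 mm, good to roughly 2 mm.
- **Level:** The last fix at the rack showed the tip about 1° high. A later one near the microscope showed the blued end about 3 mm high, but the same pictures put the very tip itself about level.
- **Disagreements:** The camera and the arm's own position differed by about 3 mm sideways near the microscope, and I trusted the camera because the lens was measured with it. Wrist pictures hint at a small sideways turn of the gauge in the grip.
- **Other items:** The red gauge, red case and micrometer showed no change in the top view, and the setting ring changed by only 2 pixels. I saw no sign of contact with the microscope.

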